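# Clear spent filter cartridges from a sprung rack

### The job

Clear the filter rack behind the washers: first shut the supply valve, then drive the wooden wedge into the channel at the rack's end so that it alone holds the sprung retaining bar back while you lift out every cartridge there is and put them in the beige flap bin. Then pull the wedge out so that the bar springs fully home, lay the wedge flat back on its rubber mat, and, not before the bar is home, set the valve half open (lever at 45 degrees). Leave the bin upright and the other things on the shelf where they stand.

Things in the scene. Friction and masses are not known exactly. Their poses are not given: they have to be found in the camera images.
- rack: grey filter rack fixed to the shelf: one row of four square pockets (44 mm inside, 36 mm deep, 52 mm apart, floor 6 mm up) along its y axis. Origin at the middle of the row on the shelf surface. Its end wall is at rack y = -108 mm, with the wedge channel beyond. Two bar guides stand in front of the row at rack x = -20 to -70 mm, bridging the bar, 62 mm high, the highest part of the rack
- latch (a joint): sprung retaining bar (steel, 22 x 320 x 8 mm, top 57 mm over the shelf), sliding along rack x in front of the row. 0 = home: its edge lies 8 mm over the cartridges' collars, so they cannot be lifted. Value in m, grows towards rack -x; cartridges come free from 0.011, end stop 0.020. Its spring pushes it home, 3.3 N at 0, 5.4 N at 0.014; it stays open only while propped
- latch_pin (a point): the bar's downward steel pin, 14 mm diameter, from 4 to 54 mm over the shelf, moving with the bar; this point is on its axis, 30 mm up. At home the pin axis is at rack x = -19, y = -190 mm, leaving a 12 mm gap to the fence
- fence (a point): fixed steel fence of the channel, 40 mm high: this point is at the outer end of its straight face, on the shelf, at rack x = 0, y = -211 mm. The face runs along rack y from here to the rack and looks to rack -x, towards the pin; a mouth flared to +x reaches out to rack y = -223 mm
- channel (a point): point on the shelf fixed to the rack, at rack (-13, -255, 0) mm, axes as the rack's: when the wedge is properly driven in between pin and fence, its origin is here and its +x axis points along rack +y (15 mm more or less along the channel still holds). The wedge enters moving along rack +y, sliding on the shelf
- wedge: plain wooden wedge lying flat, 170 mm long, +x to its thin tip. Origin under the handle's middle: handle x = -35..35, 18 wide, 44 high; then 26 wide, 28 high to x = 85; then tapering to 4 wide at the tip, x = 135. The side y = -13 is straight and goes along the fence; the taper on the +y side pushes the pin. Driving in takes up to 15 N; it stays when released
- mat: thin black rubber mat, fixed, 110 (x) x 230 (y) x 3 mm; origin under its centre. The wedge's place
- bin: beige plastic bin, loose, 150 (x) x 160 (y) x 75 mm high, walls and floor 5 mm, open on top, its flap hanging open down its +y outer side (10 mm beyond the wall); origin under its centre
- valve (a joint): lever of the ball valve, turning about a vertical axis. 0 = shut (lever square to the pipe), 1.571 = fully open (lever along the pipe), 0.785 = half open. Grows clockwise seen from above. Stays where left; turning it takes about 0.2 N m
- lever_grip (a point): grip point on the steel lever, 65 mm out from the axis, mid-height of the lever, 96 mm over the shelf. The lever is a bar 12 mm wide and 20 mm high, 88 mm long from the axis (86 to 106 mm over the shelf). The valve below it reaches up to 66 mm
- valve_axis (a point): point on the valve's vertical turning axis, fixed, at the lever's height (96 mm); its x axis runs along the pipe: the lever points along this +x when fully open, along +y when shut
- cart1: filter cartridge (all alike; some may be absent), upright in pocket 1 (pocket 1 at the rack's +y end, at rack y = 78 mm). Origin at the centre of its foot, z up along its axis: white body 36 mm diameter to z = 36 mm, collar 41 mm diameter z = 36..42 mm, neck 18 mm, grip knob 26 mm diameter z = 66..96 mm. 0.12 kg
- cart2: filter cartridge (all alike; some may be absent), upright in pocket 2 (pocket 1 at the rack's +y end, at rack y = 26 mm). Origin at the centre of its foot, z up along its axis: white body 36 mm diameter to z = 36 mm, collar 41 mm diameter z = 36..42 mm, neck 18 mm, grip knob 26 mm diameter z = 66..96 mm. 0.12 kg
- cart3: filter cartridge (all alike; some may be absent), upright in pocket 3 (pocket 1 at the rack's +y end, at rack y = -26 mm). Origin at the centre of its foot, z up along its axis: white body 36 mm diameter to z = 36 mm, collar 41 mm diameter z = 36..42 mm, neck 18 mm, grip knob 26 mm diameter z = 66..96 mm. 0.12 kg
- cart4: filter cartridge (all alike; some may be absent), upright in pocket 4 (pocket 1 at the rack's +y end, at rack y = -78 mm). Origin at the centre of its foot, z up along its axis: white body 36 mm diameter to z = 36 mm, collar 41 mm diameter z = 36..42 mm, neck 18 mm, grip knob 26 mm diameter z = 66..96 mm. 0.12 kg
- brush: yellow long-handled grout brush, 260 mm, lying behind the rack; not part of the job
- mug: white ceramic mug of scrapers, 80 mm wide, 150 mm high with the scrapers; not part of the job, origin under its centre
- pump: white pump bottle, 68 mm diameter, 180 mm high, button locked down; not part of the job, origin under its centre
- carton: cardboard carton 70 x 120 x 65 mm; not part of the job, origin under its centre
- tin: small steel tin, 52 mm diameter, 45 mm high; not part of the job, origin under its centre
- jar: clear jar, 60 mm diameter, 80 mm high; not part of the job, origin under its centre

How it is judged:
By the outcome, as a careful person would: the job done as asked, in the order asked, and still so for the second after the job is handed in, with the robot touching nothing.
Of cart1, cart2, cart3, cart4 only 2 to 4 are there at a start; the rules pass over those that are not, and their reading is None.
At some moment in a run one of wedge, bin may be knocked a few centimetres aside while the robot is not near it.
Once in a run the grip may slacken for a moment while it holds something.
It also fails if it takes over 210 s, if anything falls off the work surface, if the arm or the gripper's body presses on something with over 40 N, if the wrist force passes 120 N, or if a joint passes its speed limit or range.

### The arm

A 6-joint arm with a two-finger parallel gripper is mounted at the origin on the work surface. World frame = base frame: x ahead of the robot, y to its left, z up, the work surface at z = 0. Lengths are in m, angles in rad, forces in N, time in s.
With the tool pointing down it reaches from about 0.3 to 0.875 m from the base axis. Payload 6.4 kg.
Tool frame: the origin (TCP) lies between the finger pads; the fingertips stand ctrl.tip_extent ahead of it and the grasp point (between the pads) is the TCP (ctrl.tip_extent is the distance from the TCP to the fingertips, in m); z points along the fingers, y is the line along which they close (so a half turn about z gives the same grasp; the last joint's range is limited). The gripper opens to 85 mm and grips with 20 to 120 N. Pads are 22 mm wide; open, the fingers measure 114 mm over their backs; the gripper's body (76 mm by 85 mm) begins 54 mm behind the grasp point. The pads swing forward as they close: fully open they stand 13 mm farther back than shut.
Start: joints at [-1.335, 0.181, 1.607, -0, 1.354, -0.206], TCP at [0.246, -0.52, 0.25] pointing down, gripper open.
Joint ranges: [-2.99, 2.99], [-0.89, 2.07], [0.3, 2.58], [-1.14, 4.28], [0, 2.63], [-3.12, 3.12]. Speed limits (rad/s): [2.57, 2.57, 3.01, 3.14, 3.14, 3.14].

### API

Orientations are given as a unit quaternion [w, x, y, z].
In Python, from bench import ctrl gives the robot as it stands.
- The arm moves only by the tool send_rows, never from a script. Its arguments are lists of equal length, an entry for each row: "dr": the turn, a rotation vector about the tool's x, y, z in units of 6 degrees (1.0 is 6 degrees), a list of three; "xyz": the shift along the tool's x, y, z in cm, a list of three; "jaw": the opening in per cent of the stroke, from 0 (shut) to 100 (fully open). In form: {"dr": [[wx, wy, wz], ...], "xyz": [[dx, dy, dz], ...], "jaw": [jaw, ...]}. A call has exactly 8 rows; each row is the pose to reach, as a shift and turn from the pose commanded when the call began, along the tool's axes at that moment; what a row does not reach only later rows make up. A row lasts 1/8 s, in which the tool goes at most 62.5 mm and 10.7 degrees, less where a joint would pass 70% of its speed; a pose out of reach is approached as far as the arm can. A call with a gripper value outside its range is refused whole. The fingers move at their own pace and stop on an object; the grip force is fixed at half the most. Time passes only in rows, so rows that repeat a pose let the fingers close, or fill a call up. It gives the time, the measured TCP pose, the force, the opening and the grip force at its end, in the units of the state.
- ctrl.get_obs(): the state, without advancing time (a new reading comes with each control period).
- ctrl.camera(name): name is "scene" or "side" or "wrist"; returns the picture (480x640x3 uint8, red, green, blue); there is no depth.
- ctrl.calibration(name): a dict with "camera_matrix" (3x3 intrinsics, pixels), "world_from_camera" (4x4, takes a point from camera to world coordinates). Camera axes: x right, y up, looking along -z (the intrinsics and any distortion apply to the point x, -y, -z); pixel columns grow to the right and rows downward; lengths in m; the calibration is good to about 2 mm. A picture is of the moment at which its call begins: read the wrist's pose just before it. calibration takes no time and is no camera call; for the wrist camera it gives the pose at the moment of the call.
- ctrl.hand_in(): hands the job in; it is judged then, once.
The state is a dict: "time_s": time; "q": joint angles; "dq": joint speeds; "joint_efforts": joint torques, N m; "eef_pos": TCP position; "eef_rot": TCP orientation; "wrist_force": force on the tool from outside, world axes, zero at the start; "torque": the same for the moment, N m; "opening": opening from 0.0 (shut) to 1.0 (fully open); "grasp_force": force on a finger pad.
Only numpy, scipy, OpenCV 4.12 (cv2) and the standard library are available. Lean on these libraries where they do the work, as an engineer would, in place of code of your own. Each camera call takes 0.05 s, during which the arm holds its last target. There are 200 camera calls.

## Working session

There is one attempt and no reset: what is moved stays moved. The work goes in short steps, Python scripts to look and compute and a tool call to move; the robot and the scene stay as the last step left them, time stands still between calls to the robot, and variables do not carry over. Pictures are saved under pics/ and viewed, at most 14 in all, crops included, and the job is handed in when it is done.

Besides the shell and the picture viewer there is one more tool, called after "Emit:" as name(argument=value, ...) on one line, values as JSON. send_rows: Moves the arm, as the interface text tells. Its arguments: {"type":"object","properties":{"dr":{"type":"array","items":{"type":"array","items":{"type":"number"}}},"xyz":{"type":"array","items":{"type":"array","items":{"type":"number"}}},"jaw":{"type":"array","items":{"type":"number"}}},"required":["dr","xyz","jaw"]}

```bash
ls; mkdir -p pics; cat > h.py <<'E'
import numpy as np, cv2
from scipy.spatial.transform import Rotation as R
from bench import ctrl
def snap(n,f,crop=None,s=1):
    im=ctrl.camera(n)[:,:,::-1]
    cv2.imwrite('pics/raw_'+f,im)
    if crop: im=im[crop[1]:crop[3],crop[0]:crop[2]]
    cv2.imwrite('pics/'+f,cv2.resize(im,None,fx=s,fy=s,interpolation=cv2.INTER_CUBIC))
def ray(n,uv,z,cal=None):
    c=cal or ctrl.calibration(n);K=np.array(c['camera_matrix']);T=np.array(c['world_from_camera'])
    d=np.linalg.inv(K)@[uv[0],uv[1],1];d=T[:3,:3]@[d[0],-d[1],-d[2]];o=T[:3,3]
    return o+d*(z-o[2])/d[2]
def proj(n,p,cal=None):
    c=cal or ctrl.calibration(n);K=np.array(c['camera_matrix']);T=np.linalg.inv(np.array(c['world_from_camera']))
    q=T[:3,:3]@np.array(p)+T[:3,3];q=K@[q[0],-q[1],-q[2]];return q[:2]/q[2]
def pose():
    o=ctrl.get_obs();q=o['eef_rot'];return np.array(o['eef_pos']),R.from_quat([q[1],q[2],q[3],q[0]]),o
E
python3 - <<'E'
from h import *
p,r,o=pose();print(p,r.as_matrix().round(3),o['time_s'],ctrl.tip_extent)
for n in ['scene','side','wrist']:
    c=ctrl.calibration(n);print(n,c.keys(),np.array(c['camera_matrix']).round(1).tolist(),np.array(c['world_from_camera']).round(3).tolist())
    snap(n,n+'0.png')
E
```

```text
pics
[ 0.24574473 -0.51927764  0.24940806] [[ 0.904  0.428 -0.   ]
 [ 0.428 -0.904  0.002]
 [ 0.    -0.002 -1.   ]] 0.0 0.019
scene dict_keys(['camera_matrix', 'world_from_camera']) [[613.2, 0.0, 324.7], [0.0, 613.2, 238.8], [0.0, 0.0, 1.0]] [[-0.796, -0.398, 0.455, 1.279], [0.605, -0.533, 0.591, 0.916], [0.008, 0.746, 0.665, 1.128], [0.0, 0.0, 0.0, 1.0]]
side dict_keys(['camera_matrix', 'world_from_camera']) [[455.0, 0.0, 318.2], [0.0, 455.0, 235.7], [0.0, 0.0, 1.0]] [[-0.945, 0.166, -0.281, 0.327], [-0.326, -0.452, 0.831, 0.784], [0.011, 0.877, 0.481, 0.539], [0.0, 0.0, 0.0, 1.0]]
wrist dict_keys(['camera_matrix', 'world_from_camera']) [[411.9, 0.0, 325.7], [0.0, 411.9, 237.9], [0.0, 0.0, 1.0]] [[0.426, 0.871, 0.245, 0.307], [-0.905, 0.411, 0.113, -0.491], [-0.002, -0.27, 0.963, 0.373], [0.0, 0.0, 0.0, 1.0]]
```

View pics/scene0.png

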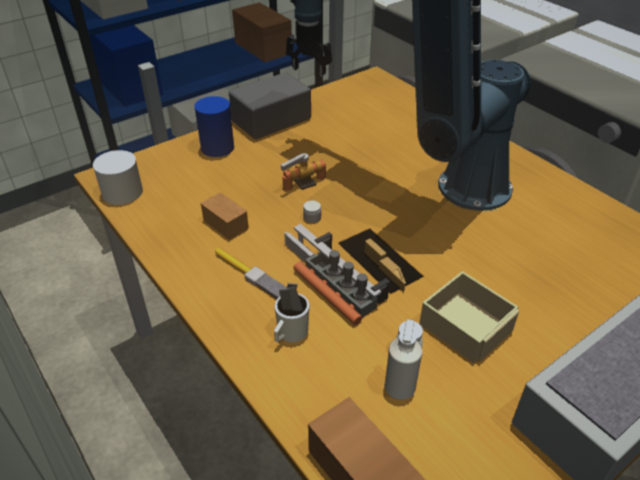

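View pics/side0.png

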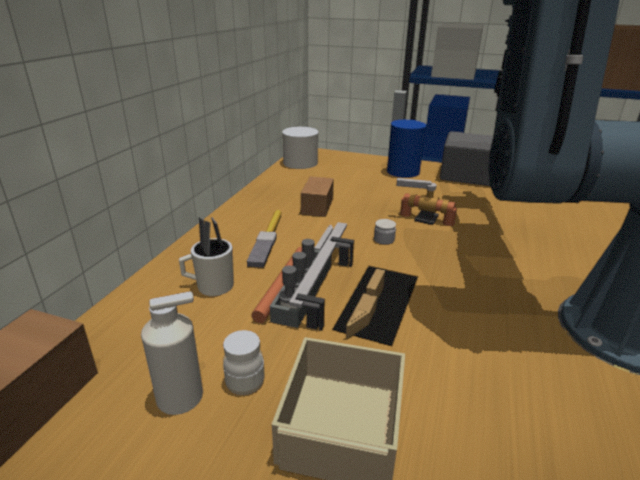

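Both views show three dark-knobbed cartridges (scene about (333,262), (347,272), (362,285)), the bin at (468,315), the wedge on the mat at (385,262), and the valve at (303,170). I'll enlarge them next.

```bash
python3 - <<'E'
import cv2
im=cv2.imread('pics/raw_scene0.png')
cv2.imwrite('pics/s_crop.png',cv2.resize(im[145:345,265:465],None,fx=3,fy=3,interpolation=cv2.INTER_CUBIC))
im=cv2.imread('pics/raw_side0.png')
cv2.imwrite('pics/d_crop.png',cv2.resize(im[170:350,250:475],None,fx=3.3,fy=3.3,interpolation=cv2.INTER_CUBIC))
E
```

```text
(no output)
```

View pics/s_crop.png

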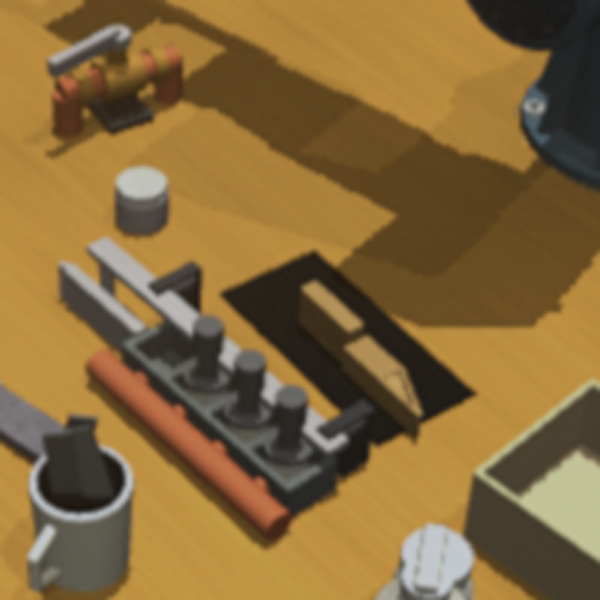

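View pics/d_crop.png

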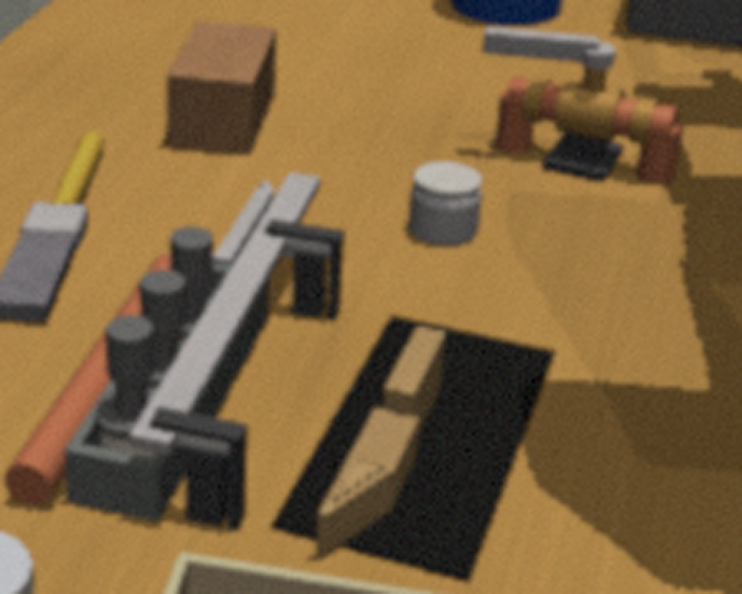

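```bash
python3 - <<'E'
from h import *
S=lambda l:[(u/3+265,v/3+145) for u,v in l]
D=lambda l:[(u/3.3+250,v/3.3+170) for u,v in l]
def sh(t,n,l,z):
    print(t,n,[ray(n,p,z)[:2].round(4).tolist() for p in l])
sh('knob','scene',S([(209,323),(250,358),(291,395)]),.102)
sh('knob','side',D([(192,239),(163,282),(130,329)]),.102)
sh('bar far end','scene',S([(88,246),(105,238)]),.057)
sh('bar far end','side',D([(290,175),(321,179)]),.057)
sh('wedge handle butt corners, handle top tip end','scene',S([(301,288),(317,281),(364,325),(347,333)]),.047)
sh('wedge handle','side',D([(418,329),(446,332),(414,391),(386,393)]),.047)
sh('wedge body z31: 4 corners+tip','scene',S([(343,345),(374,334),(410,370),(421,408),(388,372)]),.031)
sh('wedge body','side',D([(375,410),(419,414),(413,449),(320,515)]),.031)
sh('lever pivot/tip','scene',S([(124,32),(50,62)]),.106)
sh('lever','side',D([(607,50),(486,40)]),.106)
sh('mat','side',D([(393,318),(553,352),(466,579),(274,526)]),.003)
sh('mat','scene',S([(222,292),(317,251),(474,394)]),.003)
sh('bin','scene',[(463,275),(517,318),(475,345),(422,303)],.075)
sh('bin','side',[(310,342),(405,348),(395,450),(278,430)],.075)
sh('fence far corner z40','scene',S([(58,266),(68,262)]),.04)
sh('fence','side',D([(266,184)]),.04)
sh('pipe ends z~?','scene',S([(65,92),(170,55)]),.055)
sh('tin top','scene',S([(142,183)]),.045)
sh('jar','side',[(243,343)],.08); sh('pump','side',[(172,310)],.17);sh('mug','scene',[(292,305)],.09)
E
```

```text
knob scene [[0.5879, 0.0596], [0.5868, 0.1117], [0.5872, 0.1635]]
knob side [[0.5913, 0.0623], [0.5898, 0.1137], [0.5889, 0.1646]]
bar far end scene [[0.5823, -0.1222], [0.5637, -0.1222]]
bar far end side [[0.5852, -0.1214], [0.5631, -0.1231]]
wedge handle butt corners, handle top tip end scene [[0.4582, 0.0266], [0.4409, 0.0279], [0.4454, 0.0956], [0.4638, 0.0944]]
wedge handle side [[0.4594, 0.0274], [0.4429, 0.0249], [0.4475, 0.0911], [0.4619, 0.0984]]
wedge body z31: 4 corners+tip scene [[0.4644, 0.0916], [0.4337, 0.0973], [0.4389, 0.1491], [0.4623, 0.188], [0.4556, 0.1397]]
wedge body side [[0.4683, 0.0945], [0.4438, 0.0896], [0.4398, 0.1225], [0.4728, 0.1933]]
lever pivot/tip scene [[0.3996, -0.3184], [0.4869, -0.3194]]
lever side [[0.3937, -0.3114], [0.4836, -0.299]]
mat side [[0.4898, -0.0477], [0.3839, -0.0435], [0.3959, 0.1838], [0.5017, 0.1779]]
mat scene [[0.4862, -0.0487], [0.3793, -0.0405], [0.3933, 0.1844]]
bin scene [[0.3689, 0.2861], [0.3723, 0.4547], [0.5062, 0.4504], [0.5126, 0.2927]]
bin side [[0.502, 0.298], [0.3665, 0.263], [0.3492, 0.4344], [0.4858, 0.4545]]
fence far corner z40 scene [[0.6086, -0.1323], [0.5983, -0.1314]]
fence side [[0.6065, -0.1337]]
pipe ends z~? scene [[0.4645, -0.3295], [0.3425, -0.3186]]
tin top scene [[0.4814, -0.1781]]
jar side [[0.5916, 0.3384]]
pump side [[0.6544, 0.4012]]
mug scene [[0.7643, 0.129]]
```

View pics/wrist0.png

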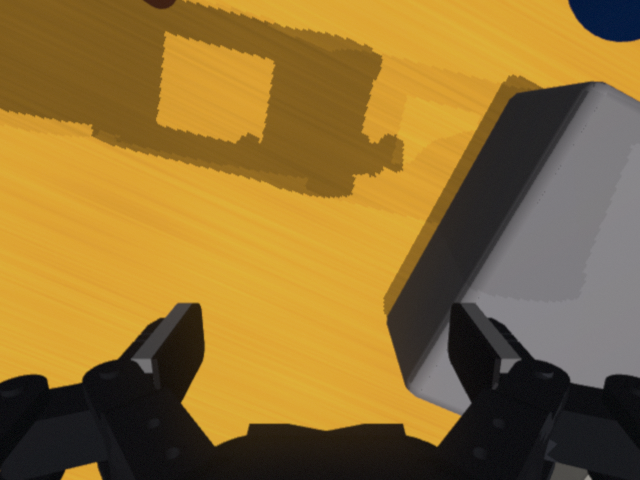

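Three cartridges (pockets 1–3), pocket 4 is empty, and the lever points along world +x (open). I'll write a row planner and look closely at the valve first.

```bash
cat >> h.py <<'E'
def plan(wps,start=None):
    """wps: (x,y,z,yawdeg,jaw,nrows); tool pointing down. Prints calls of 8 rows."""
    import json
    if start is None:
        p,r,o=pose(); m=r.as_matrix(); start=(*p,np.degrees(np.arctan2(m[1,0],m[0,0])))
        R0=r
    rows=[];c=np.array(start[:4],float)
    for w in wps:
        t=np.array(w[:4],float);n=w[5]
        for k in range(1,n+1): rows.append((c+(t-c)*k/n,w[4]))
        c=t
    while len(rows)%8: rows.append(rows[-1])
    b=np.array(start[:4],float)
    for i in range(0,len(rows),8):
        a=np.radians(b[3]);X=np.array([np.cos(a),np.sin(a),0]);Y=np.array([np.sin(a),-np.cos(a),0])
        dr=[];xyz=[];jw=[]
        for t,j in rows[i:i+8]:
            d=t[:3]-b[:3]
            xyz.append([round(float(v)*100,2) for v in (d@X,d@Y,-d[2])]);dr.append([0,0,round(float(b[3]-t[3])/6,2)]);jw.append(j)
        print('{"dr":%s,"xyz":%s,"jaw":%s}'%tuple(json.dumps(v).replace(' ','') for v in (dr,xyz,jw)))
        b=rows[i+7][0]
E
python3 - <<'E'
from h import *
print(ray('scene',(225,203),.065), ray('scene',(515,320),.075))
plan([(.43,-.315,.25,0,60,7)])
E
```

```text
[ 0.68306636 -0.31370584  0.065     ] [0.38058723 0.45590946 0.075     ]
{"dr":[[0,0,0.6],[0,0,1.21],[0,0,1.81],[0,0,2.41],[0,0,3.01],[0,0,3.62],[0,0,4.22],[0,0,4.22]],"xyz":[[3.63,-1.51,-0.01],[7.26,-3.03,-0.01],[10.88,-4.54,-0.02],[14.51,-6.06,-0.03],[18.14,-7.57,-0.03],[21.77,-9.09,-0.04],[25.39,-10.6,-0.04],[25.39,-10.6,-0.04]],"jaw":[60,60,60,60,60,60,60,60]}
```

Emit:
send_rows(dr=[[0,0,0.6],[0,0,1.2],[0,0,1.8],[0,0,2.4],[0,0,3.0],[0,0,3.6],[0,0,4.2],[0,0,4.2]], xyz=[[3.6,-1.5,0],[7.3,-3,0],[10.9,-4.5,0],[14.5,-6.1,0],[18.1,-7.6,0],[21.8,-9.1,0],[25.4,-10.6,0],[25.4,-10.6,0]], jaw=[60,60,60,60,60,60,60,60])

```text
time_s: 1.15
eef_pos: [0.4314, -0.3134, 0.25]
eef_rot: [-0.0, 1.0, 0.003, -0.0]
wrist_force: [0.3, 0.0, -0.1]
opening: 0.604
grasp_force: 0.0
```

```bash
python3 - <<'E'
from h import *
p,r,o=pose();print(p,r.as_matrix().round(3).tolist(),o['wrist_force'])
import pickle;pickle.dump(ctrl.calibration('wrist'),open('c1.pkl','wb'))
snap('wrist','w1.png')
E
```

```text
[ 0.4313507  -0.31335241  0.25002493] [[1.0, 0.005, -0.0], [0.005, -1.0, 0.001], [-0.0, -0.001, -1.0]] [ 0.25750004  0.00911038 -0.12256199]
```

View pics/w1.png

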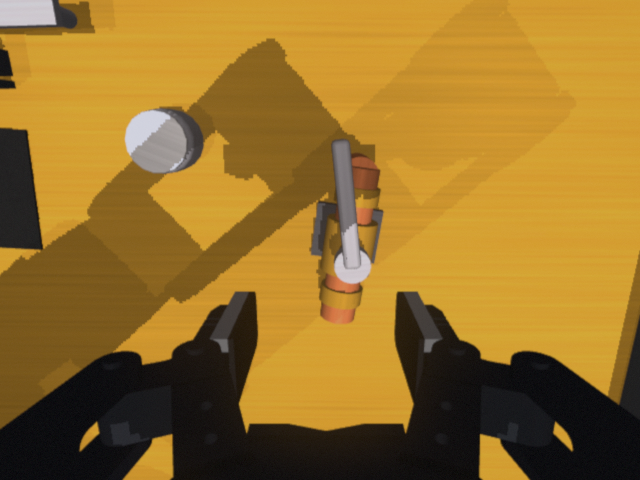

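```bash
python3 - <<'E'
from h import *
import pickle;c=pickle.load(open('c1.pkl','rb'))
pr=lambda uv,z:ray('wrist',uv,z,c)
a,b=pr((352,262),.106),pr((341.5,141),.106);print('lever',a,b,np.degrees(np.arctan2(*(b-a)[1::-1])),np.linalg.norm(b-a))
for z in(.03,.045,.06):
    L,Rr=[(322,300),(356,190)],[(360,300),(381,190)]
    m0=pr((341,300),z);m1=pr((368,190),z);print(z,m0,m1,np.degrees(np.arctan2(*(m1-m0)[1::-1])))
print('tin',pr((156,141),.045))
im=cv2.imread('pics/raw_w1.png')[130:340,250:450];cv2.imwrite('pics/w1c.png',cv2.resize(im,None,fx=2.8,fy=2.8,interpolation=cv2.INTER_CUBIC))
E
```

```text
lever [ 0.40684971 -0.33192973  0.106     ] [ 0.48755697 -0.32360447  0.106     ] 5.8894445015929895 0.08113551503715151
0.03 [ 0.34436787 -0.32783768  0.03      ] [ 0.44441735 -0.34908563  0.03      ] -11.990011684012304
0.045 [ 0.3511227  -0.32723501  0.045     ] [ 0.4467989  -0.34755419  0.045     ] -11.990011684012284
0.06 [ 0.35787753 -0.32663235  0.06      ] [ 0.44918046 -0.34602275  0.06      ] -11.99001168401231
tin [ 0.48442118 -0.18170678  0.045     ]
```

View pics/w1c.png

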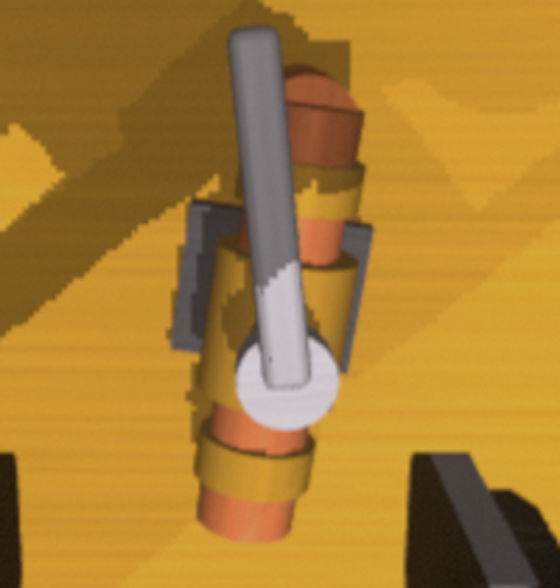

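```bash
python3 - <<'E'
from h import *
import pickle;c=pickle.load(open('c1.pkl','rb'))
pr=lambda u,v,z:ray('wrist',(u/2.8+250,v/2.8+130),z,c)
ang=lambda a,b:np.degrees(np.arctan2(*(b-a)[1::-1])).round(2)
print('ring R',ang(pr(313,455,.04),pr(364,185,.04)),'pipe R',ang(pr(293,510,.04),pr(343,230,.04)),'ring bot mid->top',ang(pr(247,510,.04),pr(320,130,.04)))
P=[pr(u,v,.004) for u,v in((172,350),(190,203),(372,230),(345,370))];print(ang(P[0],P[1]),ang(P[3],P[2]),ang(P[2],P[1])-90, np.linalg.norm(P[1]-P[2]))
print('bodyR',ang(pr(340,405,.04),pr(358,262,.04)),'bodyL',ang(pr(203,395,.04),pr(222,245,.04)))
print('bottom ring ellipse left-right',ang(pr(313,455,.04),pr(203,430,.04))-90,ang(pr(295,500,.04),pr(198,490,.04))-90)
a=pr(288,382,.108);b=(pr(231,33,.106)+pr(278,33,.106))/2;b2=pr(255,27,.106);print(a,b2,ang(a,b2),np.linalg.norm(b2-a))
print('lever edges',ang(pr(264,385,.106),pr(231,40,.106)),ang(pr(308,380,.106),pr(278,40,.106)))
E
```

```text
ring R -8.4 pipe R -7.99 ring bot mid->top -9.29
-6.96 -8.4 -8.329999999999998 0.060073074783631344
bodyR -4.82 bodyL -6.7
bottom ring ellipse left-right -13.450000000000003 -6.150000000000006
[ 0.404353   -0.33244701  0.108     ] [ 0.48839073 -0.32332217  0.106     ] 6.2 0.08455532358008667
lever edges 6.06 6.25
```

```bash
python3 - <<'E'
from h import *
A=np.array([.402,-.3325])
def g(t,r=.065): return A[0]+r*np.cos(np.radians(t)),A[1]+r*np.sin(np.radians(t))
w=[(*g(6.1),.2,6,60,3),(*g(6.1),.096,6,60,5),(*g(6.1),.096,6,0,4)]
for t in np.linspace(6,82.5,13)[1:]: w.append((*g(t),.096,t,0,1))
plan(w)
E
```

```text
{"dr":[[0,0,-0.32],[0,0,-0.63],[0,0,-0.95],[0,0,-0.95],[0,0,-0.95],[0,0,-0.95],[0,0,-0.95],[0,0,-0.95]],"xyz":[[1.2,0.38,1.67],[2.4,0.75,3.34],[3.6,1.13,5.0],[3.6,1.13,7.08],[3.6,1.13,9.16],[3.6,1.13,11.24],[3.6,1.13,13.32],[3.6,1.13,15.4]],"jaw":[60,60,60,60,60,60,60,60]}
{"dr":[[0,0,0.0],[0,0,0.0],[0,0,0.0],[0,0,0.0],[0,0,-1.06],[0,0,-2.12],[0,0,-3.19],[0,0,-4.25]],"xyz":[[0.0,0.0,-0.0],[0.0,0.0,-0.0],[0.0,0.0,-0.0],[0.0,0.0,-0.0],[-0.04,-0.71,-0.0],[-0.16,-1.42,-0.0],[-0.36,-2.12,-0.0],[-0.63,-2.79,-0.0]],"jaw":[0,0,0,0,0,0,0,0]}
{"dr":[[0,0,-1.06],[0,0,-2.12],[0,0,-3.19],[0,0,-4.25],[0,0,-5.31],[0,0,-6.38],[0,0,-7.44],[0,0,-8.5]],"xyz":[[-0.04,-0.72,-0.0],[-0.16,-1.43,-0.0],[-0.36,-2.13,-0.0],[-0.63,-2.8,-0.0],[-0.98,-3.43,-0.0],[-1.4,-4.02,-0.0],[-1.87,-4.57,-0.0],[-2.41,-5.05,-0.0]],"jaw":[0,0,0,0,0,0,0,0]}
```

Emit:
send_rows(dr=[[0,0,-0.3],[0,0,-0.6],[0,0,-0.95],[0,0,-0.95],[0,0,-0.95],[0,0,-0.95],[0,0,-0.95],[0,0,-0.95]], xyz=[[1.2,0.4,1.7],[2.4,0.75,3.3],[3.6,1.1,5.0],[3.6,1.1,7.1],[3.6,1.1,9.2],[3.6,1.1,11.2],[3.6,1.1,13.3],[3.6,1.1,15.4]], jaw=[60,60,60,60,60,60,60,60])

```text
time_s: 2.2
eef_pos: [0.4652, -0.3275, 0.0955]
eef_rot: [0.0, 0.999, 0.05, -0.0]
wrist_force: [0.2, -0.5, 0.7]
opening: 0.603
grasp_force: 0.0
```

Emit:
send_rows(dr=[[0,0,0],[0,0,0],[0,0,0],[0,0,0],[0,0,0],[0,0,0],[0,0,0],[0,0,0]], xyz=[[0,0,0],[0,0,0],[0,0,0],[0,0,0],[0,0,0],[0,0,0],[0,0,0],[0,0,0]], jaw=[0,0,0,0,0,0,0,0])

```text
time_s: 3.2
eef_pos: [0.4662, -0.3264, 0.097]
eef_rot: [0.0, 0.999, 0.051, -0.0]
wrist_force: [-3.9, 3.0, 5.3]
opening: 0.126
grasp_force: 59.1
```

Emit:
send_rows(dr=[[0,0,-1.06],[0,0,-2.12],[0,0,-3.19],[0,0,-4.25],[0,0,-5.31],[0,0,-6.38],[0,0,-7.44],[0,0,-8.5]], xyz=[[-0.04,-0.72,0],[-0.16,-1.43,0],[-0.36,-2.13,0],[-0.63,-2.8,0],[-0.98,-3.43,0],[-1.4,-4.02,0],[-1.87,-4.57,0],[-2.41,-5.05,0]], jaw=[0,0,0,0,0,0,0,0])

```text
time_s: 4.2
eef_pos: [0.4376, -0.2785, 0.0971]
eef_rot: [0.001, 0.879, 0.477, 0.001]
wrist_force: [-1.4, 2.9, 4.6]
opening: 0.129
grasp_force: 59.0
```

Emit:
send_rows(dr=[[0,0,-1.06],[0,0,-2.12],[0,0,-3.19],[0,0,-4.25],[0,0,-4.25],[0,0,-4.25],[0,0,-4.25],[0,0,-4.25]], xyz=[[-0.04,-0.71,0],[-0.16,-1.42,0],[-0.36,-2.12,0],[-0.63,-2.79,0],[-0.63,-2.79,0],[-0.63,-2.79,0],[-0.63,-2.79,0],[-0.63,-2.79,0]], jaw=[0,0,0,0,0,0,0,0])

```text
time_s: 5.2
eef_pos: [0.4108, -0.2683, 0.097]
eef_rot: [0.0, 0.753, 0.658, 0.0]
wrist_force: [-2.3, 4.6, 8.5]
opening: 0.13
grasp_force: 59.4
```

```bash
python3 - <<'E'
from h import *
p,r,o=pose();m=r.as_matrix();print(np.degrees(np.arctan2(m[1,0],m[0,0])),p,o['wrist_force'],o['torque'])
A=np.array([.402,-.3325]);d=p[:2]-A;print(np.degrees(np.arctan2(d[1],d[0])),np.linalg.norm(d))
E
```

```text
82.28838673388208 [ 0.41077919 -0.26828635  0.09701681] [-2.34825636  4.61847504  8.49545887] [0.8043819  0.21556891 0.01716052]
82.21487550067329 0.06481100810755387
```

```bash
python3 - <<'E'
from h import *
plan([(.411,-.2683,.097,82.3,60,3),(.411,-.2683,.16,82.3,60,2),(.411,-.300,.26,45,60,3),(.411,-.300,.26,0,60,6)])
E
```

```text
{"dr":[[0,0,-0.0],[0,0,-0.0],[0,0,-0.0],[0,0,-0.0],[0,0,-0.0],[0,0,2.07],[0,0,4.14],[0,0,6.21]],"xyz":[[0.0,0.01,0.0],[0.0,0.01,0.0],[0.0,0.02,0.0],[0.0,0.02,-3.15],[0.0,0.02,-6.3],[-1.05,0.16,-9.63],[-2.09,0.31,-12.96],[-3.14,0.45,-16.3]],"jaw":[60,60,60,60,60,60,60,60]}
{"dr":[[0,0,1.25],[0,0,2.5],[0,0,3.75],[0,0,5.0],[0,0,6.25],[0,0,7.5],[0,0,7.5],[0,0,7.5]],"xyz":[[0.0,0.0,-0.0],[0.0,0.0,-0.0],[0.0,0.0,-0.0],[0.0,0.0,-0.0],[0.0,0.0,-0.0],[0.0,0.0,-0.0],[0.0,0.0,-0.0],[0.0,0.0,-0.0]],"jaw":[60,60,60,60,60,60,60,60]}
```

Emit:
send_rows(dr=[[0,0,0],[0,0,0],[0,0,0],[0,0,0],[0,0,0],[0,0,1.5],[0,0,3],[0,0,4.5]], xyz=[[0,0,0],[0,0,0],[0,0,0],[0,0,-3],[0,0,-6.3],[-1,0,-9.6],[-2,0,-13],[-3.1,0.4,-16.3]], jaw=[60,60,60,60,60,60,60,60])

```text
time_s: 6.2
eef_pos: [0.4099, -0.3001, 0.2604]
eef_rot: [0.0, 0.887, 0.462, -0.0]
wrist_force: [1.0, -0.4, 0.7]
opening: 0.597
grasp_force: 0.0
```

Emit:
send_rows(dr=[[0,0,1.5],[0,0,3],[0,0,4.5],[0,0,6],[0,0,7.5],[0,0,9.2],[0,0,9.2],[0,0,9.2]], xyz=[[0,0,0],[0,0,0],[0,0,0],[0,0,0],[0,0,0],[0,0,0],[0,0,0],[0,0,0]], jaw=[60,60,60,60,60,60,60,60])

```text
time_s: 7.2
eef_pos: [0.4101, -0.2998, 0.2592]
eef_rot: [0.0, 1.0, 0.003, -0.0]
wrist_force: [-0.6, 0.0, 0.4]
opening: 0.6
grasp_force: 0.0
```

```bash
python3 - <<'E'
from h import *
import pickle;c=ctrl.calibration('wrist');pickle.dump(c,open('c2.pkl','wb'))
print(proj('wrist',(.402,-.33,.06),c))
snap('wrist','w2.png',(220,80,460,330),2.4)
E
```

```text
[362.56997967 220.27856889]
```

View pics/w2.png

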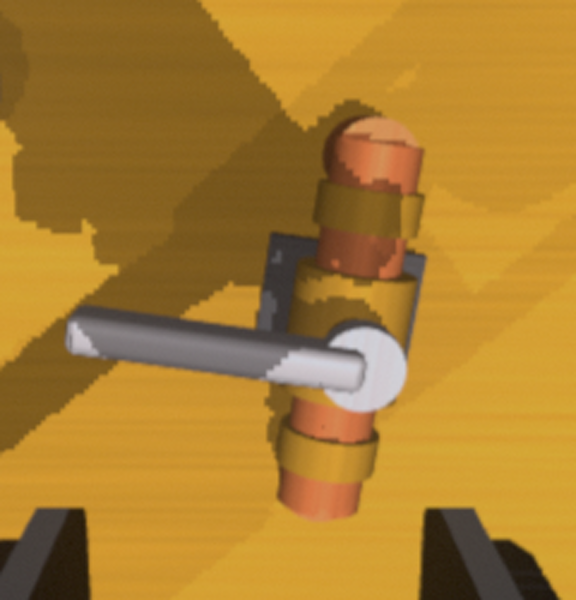

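```bash
python3 - <<'E'
from h import *
import pickle;c=pickle.load(open('c2.pkl','rb'))
pr=lambda u,v,z:ray('wrist',(u/2.4+220,v/2.4+80),z,c)
ang=lambda a,b:np.degrees(np.arctan2(*(b-a)[1::-1])).round(2)
for z in (.03,.045,.06):print('pipe',ang(pr(328,456,z),pr(369,207,z)), pr(348,331,z),'ringedges',ang(pr(281,450,z),pr(316,200,z)),ang(pr(376,462,z),pr(422,215,z)))
print('pipe ends',ang(pr(320,495,.045),pr(374,165,.045)))
P=[pr(u,v,.004) for u,v in((259,330),(271,234),(425,257),(408,370))];print(ang(P[0],P[1]),ang(P[3],P[2]),ang(P[2],P[1])-90)
print('lever',ang(pr(362,352,.106),pr(80,307,.106)),ang(pr(355,390,.106),pr(72,352,.106)),pr(363,369,.108),pr(67,328,.106))
E
```

```text
pipe -7.47 [ 0.39709304 -0.33482276  0.03      ] ringedges -6.9 -7.86
pipe -7.47 [ 0.40052199 -0.33335871  0.045     ] ringedges -6.9 -7.86
pipe -7.47 [ 0.40395095 -0.33189466  0.06      ] ringedges -6.9 -7.86
pipe ends -7.44
-6.67 -5.68 -8.260000000000005
lever 80.92 82.28 [ 0.40374886 -0.3318487   0.108     ] [ 0.41504596 -0.24694064  0.106     ]
```

```bash
python3 - <<'E'
from h import *
plan([(.52,0.0,.32,90,60,12)])
E
```

```text
{"dr":[[0,0,-1.25],[0,0,-2.49],[0,0,-3.74],[0,0,-4.99],[0,0,-6.23],[0,0,-7.48],[0,0,-8.72],[0,0,-9.97]],"xyz":[[0.93,-2.49,-0.51],[1.85,-4.99,-1.01],[2.78,-7.48,-1.52],[3.71,-9.98,-2.02],[4.64,-12.47,-2.53],[5.56,-14.97,-3.04],[6.49,-17.46,-3.54],[7.42,-19.95,-4.05]],"jaw":[60,60,60,60,60,60,60,60]}
{"dr":[[0,0,-1.25],[0,0,-2.49],[0,0,-3.74],[0,0,-4.99],[0,0,-4.99],[0,0,-4.99],[0,0,-4.99],[0,0,-4.99]],"xyz":[[2.62,-0.45,-0.51],[5.24,-0.9,-1.01],[7.87,-1.36,-1.52],[10.49,-1.81,-2.02],[10.49,-1.81,-2.02],[10.49,-1.81,-2.02],[10.49,-1.81,-2.02],[10.49,-1.81,-2.02]],"jaw":[60,60,60,60,60,60,60,60]}
```

Emit:
send_rows(dr=[[0,0,-1.25],[0,0,-2.5],[0,0,-3.75],[0,0,-5],[0,0,-6.25],[0,0,-7.5],[0,0,-8.75],[0,0,-10]], xyz=[[0.9,-2.5,-0.5],[1.85,-5,-1],[2.8,-7.5,-1.5],[3.7,-10,-2],[4.6,-12.5,-2.5],[5.6,-15,-3],[6.5,-17.5,-3.5],[7.4,-20,-4]], jaw=[60,60,60,60,60,60,60,60])

```text
time_s: 8.25
eef_pos: [0.4839, -0.0988, 0.2995]
eef_rot: [0.0, 0.864, 0.504, 0.0]
wrist_force: [0.8, 0.3, 0.4]
opening: 0.6
grasp_force: 0.0
```

Emit:
send_rows(dr=[[0,0,-1.25],[0,0,-2.5],[0,0,-3.75],[0,0,-5],[0,0,-5],[0,0,-5],[0,0,-5],[0,0,-5]], xyz=[[2.6,-0.45,-0.5],[5.2,-0.9,-1],[7.9,-1.4,-1.5],[10.5,-1.8,-2],[10.5,-1.8,-2],[10.5,-1.8,-2],[10.5,-1.8,-2],[10.5,-1.8,-2]], jaw=[60,60,60,60,60,60,60,60])

```text
time_s: 9.25
eef_pos: [0.5203, -0.0003, 0.3192]
eef_rot: [-0.0, 0.707, 0.707, -0.0]
wrist_force: [-0.1, -0.3, -0.1]
opening: 0.598
grasp_force: 0.0
```

```bash
python3 - <<'E'
from h import *
import pickle;c=ctrl.calibration('wrist');pickle.dump(c,open('c3.pkl','wb'))
snap('wrist','w3.png',(140,20,540,320),2)
E
```

```text
(no output)
```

View pics/w3.png

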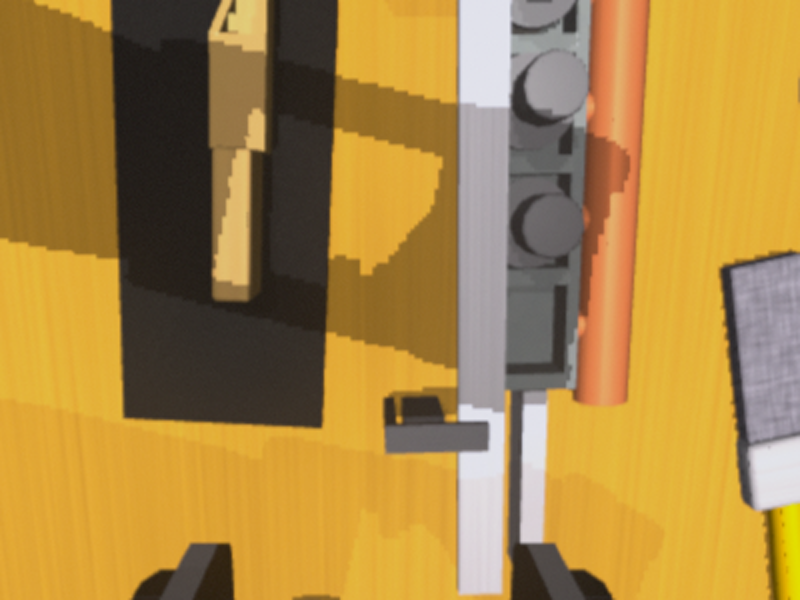

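```bash
python3 - <<'E'
from h import *
import pickle;c=pickle.load(open('c3.pkl','rb'))
print('cam',np.array(c['world_from_camera'])[:3,3])
pr=lambda u,v,z:ray('wrist',(u/2+140,v/2+20),z,c)[:2].round(4)
print('barL',pr(458,20,.057),pr(458,590,.057),'barR',pr(507,200,.057),pr(502,590,.057))
print('fence face',pr(522,395,.04),pr(521,540,.04),'base',pr(511,395,.0))
print('knobs c',pr(557,84,.102),pr(555,222,.102))
print('rack end',pr(507,389,.042),pr(576,389,.042),'pocket4',pr(507,285,.042),pr(567,285,.042),pr(560,372,.042))
print('guide',pr(386,437,.062),pr(488,437,.062))
print('handle',pr(212,288,.047),pr(250,290,.047),pr(214,150,.047),pr(253,150,.047))
print('body',pr(209,146,.031),pr(265,150,.031),pr(210,38,.031),pr(267,38,.031))
print('mat',pr(125,417,.003),pr(322,427,.003),pr(112,20,.003),pr(337,20,.003))
E
python3 - <<'E'
import cv2
im=cv2.imread('pics/raw_w3.png')[20:185,230:300];cv2.imwrite('pics/w3c.png',cv2.resize(im,None,fx=3.6,fy=3.6,interpolation=cv2.INTER_CUBIC))
E
```

```text
cam [0.51937614 0.06716276 0.44230303]
barL [0.5561 0.1432] [ 0.5633 -0.1226] barR [0.5802 0.0695] [ 0.5859 -0.1227]
fence face [ 0.5944 -0.0242] [ 0.5976 -0.1022] base [ 0.5958 -0.0333]
knobs c [0.5904 0.1119] [0.5926 0.0607]
rack end [ 0.5864 -0.0207] [ 0.6207 -0.0207] pocket4 [0.5842 0.0304] [0.613  0.0303] [ 0.6122 -0.0121]
guide [ 0.5261 -0.0397] [ 0.575  -0.0398]
handle [0.4435 0.0296] [0.4615 0.0286] [0.4477 0.0915] [0.4654 0.0915]
body [0.4425 0.0943] [0.4689 0.0925] [0.4455 0.1409] [0.4716 0.1409]
mat [ 0.3834 -0.0448] [ 0.4917 -0.0506] [0.3934 0.154 ] [0.5026 0.1539]
```

View pics/w3c.png

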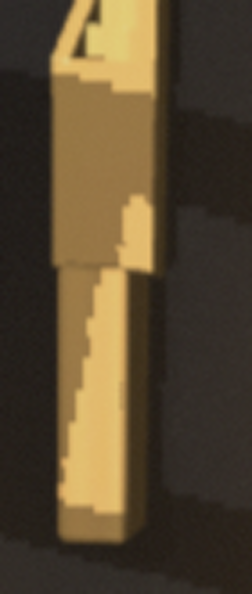

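```bash
python3 - <<'E'
from h import *
plan([(.4545,.058,.14,86.4,55,5),(.4545,.058,.034,86.4,55,5),(.4545,.058,.034,86.4,0,6)])
print()
plan([(.46,.05,.17,88,0,4),(.587,-.10,.17,91.65,0,6),(.587,-.285,.17,91.65,0,6)],(.4545,.058,.034,86.4))
E
```

```text
{"dr":[[0,0,0.12],[0,0,0.24],[0,0,0.36],[0,0,0.49],[0,0,0.61],[0,0,0.61],[0,0,0.61],[0,0,0.61]],"xyz":[[1.16,-1.31,3.58],[2.33,-2.63,7.17],[3.49,-3.94,10.75],[4.66,-5.26,14.34],[5.82,-6.57,17.92],[5.82,-6.57,20.04],[5.82,-6.57,22.16],[5.82,-6.57,24.28]],"jaw":[55,55,55,55,55,55,55,55]}
{"dr":[[0,0,0.0],[0,0,0.0],[0,0,0.0],[0,0,0.0],[0,0,0.0],[0,0,0.0],[0,0,0.0],[0,0,0.0]],"xyz":[[0.0,0.0,2.12],[0.0,0.0,4.24],[0.0,0.0,4.24],[0.0,0.0,4.24],[0.0,0.0,4.24],[0.0,0.0,4.24],[0.0,0.0,4.24],[0.0,0.0,4.24]],"jaw":[55,55,0,0,0,0,0,0]}

{"dr":[[0,0,-0.07],[0,0,-0.13],[0,0,-0.2],[0,0,-0.27],[0,0,-0.37],[0,0,-0.47],[0,0,-0.57],[0,0,-0.67]],"xyz":[[-0.19,0.15,-3.4],[-0.38,0.3,-6.8],[-0.57,0.45,-10.2],[-0.76,0.6,-13.6],[-3.13,2.87,-13.6],[-5.49,5.14,-13.6],[-7.85,7.41,-13.6],[-10.21,9.68,-13.6]],"jaw":[0,0,0,0,0,0,0,0]}
{"dr":[[0,0,-0.1],[0,0,-0.2],[0,0,-0.2],[0,0,-0.2],[0,0,-0.2],[0,0,-0.2],[0,0,-0.2],[0,0,-0.2]],"xyz":[[-2.52,2.1,-0.0],[-5.03,4.2,-0.0],[-8.12,4.17,-0.0],[-11.2,4.15,-0.0],[-14.28,4.13,-0.0],[-17.36,4.1,-0.0],[-20.45,4.08,-0.0],[-23.53,4.06,-0.0]],"jaw":[0,0,0,0,0,0,0,0]}
```

Emit:
send_rows(dr=[[0,0,0.1],[0,0,0.2],[0,0,0.4],[0,0,0.5],[0,0,0.6],[0,0,0.6],[0,0,0.6],[0,0,0.6]], xyz=[[1.2,-1.3,3.6],[2.3,-2.6,7.2],[3.5,-3.9,10.8],[4.7,-5.3,14.3],[5.8,-6.6,17.9],[5.8,-6.6,20],[5.8,-6.6,22.2],[5.8,-6.6,24.3]], jaw=[55,55,55,55,55,55,55,55])

```text
time_s: 10.3
eef_pos: [0.4544, 0.058, 0.0757]
eef_rot: [0.0, 0.728, 0.685, 0.0]
wrist_force: [-0.0, -0.1, 0.1]
opening: 0.552
grasp_force: 0.0
```

Emit:
send_rows(dr=[[0,0,0],[0,0,0],[0,0,0],[0,0,0],[0,0,0],[0,0,0],[0,0,0],[0,0,0]], xyz=[[0,0,2.1],[0,0,4.3],[0,0,4.3],[0,0,4.3],[0,0,4.3],[0,0,4.3],[0,0,4.3],[0,0,4.3]], jaw=[55,55,55,0,0,0,0,0])

```text
time_s: 11.3
eef_pos: [0.4554, 0.0581, 0.0344]
eef_rot: [0.001, 0.728, 0.685, 0.001]
wrist_force: [-1.4, -1.4, 6.1]
opening: 0.202
grasp_force: 60.0
```

Emit:
send_rows(dr=[[0,0,0],[0,0,-0.1],[0,0,-0.2],[0,0,-0.3],[0,0,-0.4],[0,0,-0.5],[0,0,-0.6],[0,0,-0.7]], xyz=[[0,0,-2.5],[0,0,-6],[-0.6,0.4,-10],[-0.8,0.6,-13.6],[-3.1,2.9,-13.6],[-5.5,5.1,-13.6],[-7.9,7.4,-13.6],[-10.2,9.7,-13.6]], jaw=[0,0,0,0,0,0,0,0])

```text
time_s: 12.3
eef_pos: [0.5453, -0.0502, 0.1693]
eef_rot: [-0.0, 0.703, 0.712, -0.0]
wrist_force: [-0.9, -1.0, -0.8]
opening: 0.204
grasp_force: 58.9
```

Emit:
send_rows(dr=[[0,0,-0.1],[0,0,-0.2],[0,0,-0.2],[0,0,-0.2],[0,0,-0.2],[0,0,-0.2],[0,0,-0.2],[0,0,-0.2]], xyz=[[-2.5,2.1,0],[-5,4.2,0],[-8.1,4.2,0],[-11.2,4.2,0],[-14.3,4.1,0],[-17.4,4.1,0],[-20.5,4.1,0],[-23.5,4.1,0]], jaw=[0,0,0,0,0,0,0,0])

```text
time_s: 13.3
eef_pos: [0.5885, -0.2847, 0.169]
eef_rot: [-0.0, 0.695, 0.719, -0.0]
wrist_force: [0.2, 0.1, -0.6]
opening: 0.199
grasp_force: 58.9
```

```bash
python3 - <<'E'
from h import *
p,r,o=pose();m=r.as_matrix();print(p,np.degrees(np.arctan2(m[1,0],m[0,0])),o['opening'],o['grasp_force'])
import pickle;c=ctrl.calibration('wrist');pickle.dump(c,open('c4.pkl','wb'))
snap('wrist','w4.png')
plan([(.5885,-.285,.10,91.65,0,3),(.5885,-.285,.032,91.65,0,5)])
E
```

```text
[ 0.58851254 -0.28470703  0.16901445] 91.90986923952642 0.19879863870193118 58.8994163274765
{"dr":[[0,0,0.01],[0,0,0.01],[0,0,0.02],[0,0,0.02],[0,0,0.02],[0,0,0.02],[0,0,0.02],[0,0,0.02]],"xyz":[[0.13,0.01,2.31],[0.25,0.02,4.62],[0.38,0.03,6.93],[0.38,0.03,8.29],[0.38,0.03,9.65],[0.38,0.03,11.01],[0.38,0.03,12.37],[0.38,0.03,13.73]],"jaw":[0,0,0,0,0,0,0,0]}
```

View pics/w4.png

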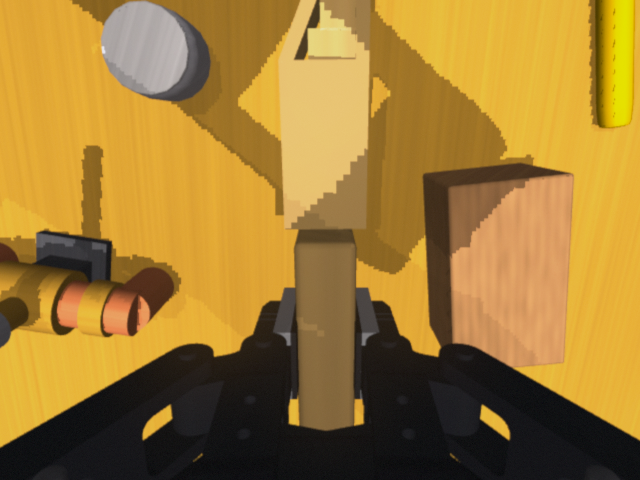

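Emit:
send_rows(dr=[[0,0,0.04],[0,0,0.04],[0,0,0.04],[0,0,0.04],[0,0,0.04],[0,0,0.04],[0,0,0.04],[0,0,0.04]], xyz=[[0,0,2.3],[0,0,4.6],[0,0,6.9],[0,0,8.5],[0,0,10.2],[0,0,12],[0,0,13.2],[0,0,13.7]], jaw=[0,0,0,0,0,0,0,0])

```text
time_s: 14.35
eef_pos: [0.5885, -0.2837, 0.0314]
eef_rot: [-0.001, 0.697, 0.717, -0.0]
wrist_force: [-8.2, 7.3, 35.6]
opening: 0.2
grasp_force: 64.6
```

```bash
python3 - <<'E'
from h import *
p,r,o=pose();m=r.as_matrix();print(p,np.degrees(np.arctan2(m[1,0],m[0,0])),o['wrist_force'])
O=np.array([.592,.087]);s=np.radians(1.65);d=p[:2]-O
print('rack',d@[np.cos(s),np.sin(s)],d@[-np.sin(s),np.cos(s)])
E
```

```text
[ 0.5884508  -0.28365243  0.03143062] 91.67196441575942 [-8.23341388  7.31191462 35.59384373]
rack -0.014220274619231615 -0.37039654695557833
```

Emit:
send_rows(dr=[[0,0,0],[0,0,0],[0,0,0],[0,0,0],[0,0,0],[0,0,0],[0,0,0],[0,0,0]], xyz=[[0,0,-0.15],[0,0,-0.15],[1,0,-0.15],[2,0,-0.15],[3,0,-0.15],[4,0,-0.15],[5,0,-0.15],[5,0,-0.15]], jaw=[0,0,0,0,0,0,0,0])

```text
time_s: 15.35
eef_pos: [0.5873, -0.2329, 0.0337]
eef_rot: [-0.0, 0.696, 0.718, -0.0]
wrist_force: [0.3, -0.6, -1.8]
opening: 0.2
grasp_force: 59.0
```

Emit:
send_rows(dr=[[0,0,0],[0,0,0],[0,0,0],[0,0,0],[0,0,0],[0,0,0],[0,0,0],[0,0,0]], xyz=[[0,0,0.1],[0.5,0,0.1],[1,0,0.1],[1.5,0,0.1],[2,0,0.1],[2.5,0,0.1],[3,0,0.1],[3,0,0.1]], jaw=[0,0,0,0,0,0,0,0])

```text
time_s: 16.35
eef_pos: [0.5883, -0.2057, 0.0342]
eef_rot: [0.003, 0.697, 0.717, 0.0]
wrist_force: [2.7, -5.5, -1.4]
opening: 0.203
grasp_force: 58.8
```

Emit:
send_rows(dr=[[0,0,0],[0,0,0],[0,0,0],[0,0,0],[0,0,0],[0,0,0],[0,0,0],[0,0,0]], xyz=[[0.6,0,0.05],[1.2,0,0.1],[1.8,0,0.1],[2.4,0,0.1],[3,0,0.1],[3.5,0,0.1],[3.9,0,0.1],[3.9,0,0.1]], jaw=[0,0,0,0,0,0,0,0])

```text
time_s: 17.35
eef_pos: [0.587, -0.1658, 0.0329]
eef_rot: [0.002, 0.697, 0.717, 0.001]
wrist_force: [4.0, -2.3, -1.1]
opening: 0.2
grasp_force: 58.9
```

```bash
python3 - <<'E'
from h import *
p,r,o=pose();m=r.as_matrix();print(p,np.degrees(np.arctan2(m[1,0],m[0,0])),o['wrist_force'])
O=np.array([.592,.087]);s=np.radians(1.65);d=p[:2]-O
print('rack',d@[np.cos(s),np.sin(s)],d@[-np.sin(s),np.cos(s)])
snap('scene','s5.png',(265,190,415,310),4); 
E
```

```text
[ 0.58703667 -0.16580806  0.03285919] 91.64681657008288 [ 3.97919033 -2.30615474 -1.09393371]
rack -0.012240616305714191 -0.2525603225126968
```

```bash
python3 - <<'E'
from h import *
p,r,o=pose()
plan([(p[0],p[1],p[2]-.001,91.65,55,5),(p[0],p[1],.12,91.65,55,3),(.52,.20,.32,90,55,8)])
E
```

```text
{"dr":[[0,0,-0.0],[0,0,-0.0],[0,0,-0.0],[0,0,-0.0],[0,0,-0.0],[0,0,-0.0],[0,0,-0.0],[0,0,-0.0]],"xyz":[[0.0,0.0,0.02],[0.0,0.0,0.04],[0.0,0.0,0.06],[0.0,0.0,0.08],[0.0,0.0,0.1],[0.0,0.0,-2.84],[0.0,0.0,-5.77],[0.0,0.0,-8.71]],"jaw":[55,55,55,55,55,55,55,55]}
{"dr":[[0,0,0.03],[0,0,0.07],[0,0,0.1],[0,0,0.14],[0,0,0.17],[0,0,0.21],[0,0,0.24],[0,0,0.28]],"xyz":[[4.59,-0.71,-2.5],[9.19,-1.41,-5.0],[13.78,-2.12,-7.5],[18.38,-2.82,-10.0],[22.97,-3.53,-12.5],[27.57,-4.24,-15.0],[32.16,-4.94,-17.5],[36.76,-5.65,-20.0]],"jaw":[55,55,55,55,55,55,55,55]}
```

Emit:
send_rows(dr=[[0,0,0],[0,0,0],[0,0,0],[0,0,0],[0,0,0],[0,0,0],[0,0,0],[0,0,0]], xyz=[[0,0,0],[0,0,0.1],[0,0,0.1],[0,0,0.1],[0,0,0.1],[0,0,-1.5],[0,0,-4.5],[0,0,-8.7]], jaw=[55,55,55,55,55,55,55,55])

```text
time_s: 18.4
eef_pos: [0.5848, -0.1647, 0.1198]
eef_rot: [-0.001, 0.697, 0.717, -0.0]
wrist_force: [0.6, -0.8, 0.1]
opening: 0.549
grasp_force: 0.0
```

Emit:
send_rows(dr=[[0,0,0],[0,0,0],[0,0,0.1],[0,0,0.1],[0,0,0.2],[0,0,0.2],[0,0,0.3],[0,0,0.3]], xyz=[[4.6,-0.7,-5],[9.2,-1.4,-8],[13.8,-2.1,-11],[18.4,-2.8,-14],[23,-3.5,-16],[27.6,-4.2,-18],[32.2,-4.9,-20],[36.8,-5.7,-20]], jaw=[55,55,55,55,55,55,55,55])

```text
time_s: 19.4
eef_pos: [0.518, 0.2028, 0.3225]
eef_rot: [0.002, 0.708, 0.706, 0.002]
wrist_force: [0.6, 0.6, -0.3]
opening: 0.552
grasp_force: 0.0
```

```bash
python3 - <<'E'
from h import *
import pickle;c=ctrl.calibration('wrist');pickle.dump(c,open('c6.pkl','wb'))
snap('wrist','w6.png')
a=cv2.imread('pics/raw_w6.png');snap('scene','s6.png',(265,205,385,305),3)
b=cv2.imread('pics/s6.png');im=np.zeros((600,800,3),np.uint8);im[:480,:640]=a
big=cv2.resize(b,None,fx=1,fy=1)
cv2.imwrite('pics/both.png',im[:480,:640])
E
```

```text
(no output)
```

View pics/w6.png

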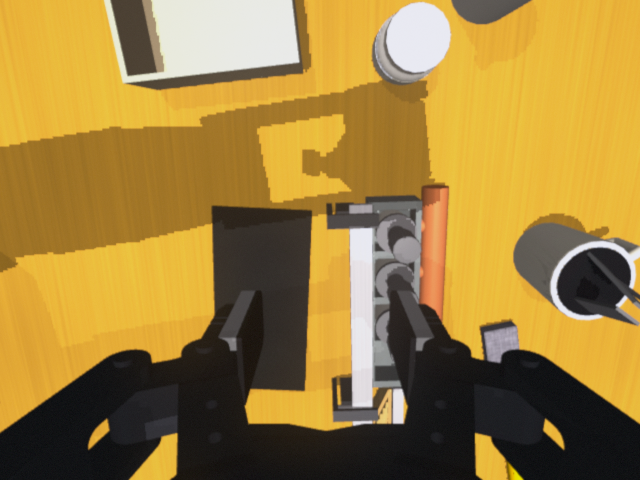

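```bash
python3 - <<'E'
from h import *
import pickle;c=pickle.load(open('c6.pkl','rb'))
pr=lambda u,v,z:ray('wrist',(u,v),z,c)[:2].round(4)
O=np.array([.592,.087]);s=np.radians(1.65)
rk=lambda p:(np.array([[np.cos(s),np.sin(s)],[-np.sin(s),np.cos(s)]])@(p-O)).round(4)
for u,v in((350,280),(373,280),(350.5,230),(374,230)):print('bar',rk(pr(u,v,.057)))
print('knob1',pr(405.5,248,.102),rk(pr(405.5,248,.102)))
print('bin near rim',pr(125,82,.075),pr(302,69,.075),'left/right up',pr(107,0,.075),pr(296,0,.075))
print('bin base',pr(302,72,0),pr(130,90,0))
print('jar',pr(418,38,.08))
E
```

```text
bar [-0.0485  0.0321]
bar [-0.0253  0.0312]
bar [-0.0471  0.0841]
bar [-0.0242  0.0833]
knob1 [0.5877 0.1649] [-0.0021  0.078 ]
bin near rim [0.3495 0.3043] [0.4989 0.314 ] left/right up [0.3434 0.3661] [0.4951 0.3657]
bin base [0.4953 0.32  ] [0.3198 0.3035]
jar [0.5939 0.3365]
```

```bash
python3 - <<'E'
from h import *
a=cv2.imread('pics/raw_scene0.png');b=cv2.imread('pics/raw_s6.png')
for im,n in((a,'a'),(b,'b')):
    c=im[260:370,410:530].astype(int); 
    m=((c[:,:,2]-c[:,:,0])<75)&(c.sum(2)>60)
    ys,xs=np.nonzero(m);print(n,m.sum(),xs.min()+410,xs.max()+410,ys.min()+260,ys.max()+260)
cen=np.array([.419,.389]);t=np.radians(3.7);Rm=np.array([[np.cos(t),-np.sin(t)],[np.sin(t),np.cos(t)]])
for d in((-.075,-.08),(.075,-.08),(.075,.08),(-.075,.08)):print(proj('scene',[*(cen+Rm@d),.075]).round(1))
cv2.imwrite('pics/bincmp.png',np.hstack([cv2.resize(x[250:380,400:540],None,fx=2.8,fy=2.8,interpolation=cv2.INTER_CUBIC) for x in(a,b)]))
E
```

```text
a 6417 410 518 265 369
b 7726 410 529 260 369
[474.1 275.8]
[432.7 305.9]
[488.7 348. ]
[529.8 313.8]
```

View pics/bincmp.png

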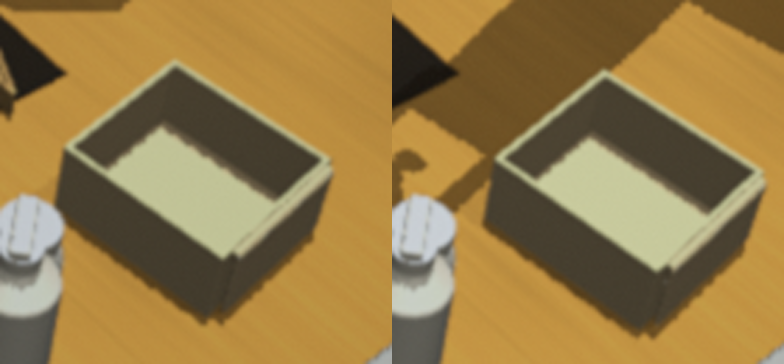

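```bash
cat >> h.py <<'E'
def spot(dx,dy):
    t=np.radians(3.7);return .419+dx*np.cos(t)-dy*np.sin(t),.389+dx*np.sin(t)+dy*np.cos(t)
E
python3 - <<'E'
from h import *
k=(.588,.1645)
plan([(*k,.15,91.65,55,5),(*k,.094,91.65,55,3),(*k,.094,91.65,0,5),(*k,.15,91.65,0,3)])
print()
b=spot(-.036,-.035)
plan([(*k,.22,91.65,0,2),(*b,.22,93.7,0,7),(*b,.099,93.7,0,7),(*b,.099,93.7,45,4),(*b,.22,93.7,45,4)],(*k,.15,91.65))
E
```

```text
{"dr":[[0,0,-0.05],[0,0,-0.1],[0,0,-0.15],[0,0,-0.2],[0,0,-0.25],[0,0,-0.25],[0,0,-0.25],[0,0,-0.25]],"xyz":[[-0.82,1.43,3.41],[-1.63,2.86,6.83],[-2.45,4.29,10.24],[-3.26,5.72,13.66],[-4.08,7.15,17.07],[-4.08,7.15,18.94],[-4.08,7.15,20.81],[-4.08,7.15,22.67]],"jaw":[55,55,55,55,55,55,55,55]}
{"dr":[[0,0,0.0],[0,0,0.0],[0,0,0.0],[0,0,0.0],[0,0,0.0],[0,0,0.0],[0,0,0.0],[0,0,0.0]],"xyz":[[0.0,0.0,-0.0],[0.0,0.0,-0.0],[0.0,0.0,-0.0],[0.0,0.0,-0.0],[0.0,0.0,-0.0],[0.0,0.0,-1.87],[0.0,0.0,-3.73],[0.0,0.0,-5.6]],"jaw":[0,0,0,0,0,0,0,0]}

{"dr":[[0,0,0.0],[0,0,0.0],[0,0,-0.05],[0,0,-0.1],[0,0,-0.15],[0,0,-0.2],[0,0,-0.24],[0,0,-0.29]],"xyz":[[0.0,0.0,-3.5],[0.0,0.0,-7.0],[2.76,-2.82,-7.0],[5.51,-5.63,-7.0],[8.27,-8.45,-7.0],[11.03,-11.27,-7.0],[13.79,-14.09,-7.0],[16.54,-16.9,-7.0]],"jaw":[0,0,0,0,0,0,0,0]}
{"dr":[[0,0,-0.05],[0,0,-0.05],[0,0,-0.05],[0,0,-0.05],[0,0,-0.05],[0,0,-0.05],[0,0,-0.05],[0,0,-0.05]],"xyz":[[2.84,-2.73,-0.0],[2.84,-2.73,1.73],[2.84,-2.73,3.46],[2.84,-2.73,5.19],[2.84,-2.73,6.91],[2.84,-2.73,8.64],[2.84,-2.73,10.37],[2.84,-2.73,12.1]],"jaw":[0,0,0,0,0,0,0,0]}
{"dr":[[0,0,0.0],[0,0,0.0],[0,0,0.0],[0,0,0.0],[0,0,0.0],[0,0,0.0],[0,0,0.0],[0,0,0.0]],"xyz":[[0.0,0.0,-0.0],[0.0,0.0,-0.0],[0.0,0.0,-0.0],[0.0,0.0,-0.0],[0.0,0.0,-3.02],[0.0,0.0,-6.05],[0.0,0.0,-9.07],[0.0,0.0,-12.1]],"jaw":[45,45,45,45,45,45,45,45]}
```

Emit:
send_rows(dr=[[0,0,0],[0,0,-0.1],[0,0,-0.2],[0,0,-0.2],[0,0,-0.2],[0,0,-0.2],[0,0,-0.2],[0,0,-0.2]], xyz=[[-0.8,1.4,3.4],[-1.6,2.9,6.8],[-2.5,4.3,10.2],[-3.3,5.7,13.6],[-4.1,7.1,17],[-4.1,7.1,19],[-4.1,7.1,21],[-4.1,7.1,22.8]], jaw=[55,55,55,55,55,55,55,55])

```text
time_s: 20.5
eef_pos: [0.5885, 0.1603, 0.0905]
eef_rot: [0.0, 0.7, 0.714, 0.0]
wrist_force: [0.3, 0.1, -0.2]
opening: 0.549
grasp_force: 0.0
```

Emit:
send_rows(dr=[[0,0,0],[0,0,0],[0,0,0],[0,0,0],[0,0,0],[0,0,0],[0,0,0],[0,0,0]], xyz=[[0,0,0],[0,0,0],[0,0,0],[0,0,0],[0,0,0],[0,0,-1],[0,0,-2],[0,0,-3]], jaw=[55,0,0,0,0,0,0,0])

```text
time_s: 21.5
eef_pos: [0.5885, 0.16, 0.1214]
eef_rot: [-0.0, 0.7, 0.714, -0.0]
wrist_force: [0.3, -0.0, -1.5]
opening: 0.283
grasp_force: 58.9
```

```bash
python3 - <<'E'
from h import *
p,r,o=pose();b=spot(-.036,-.04)
plan([(p[0],p[1],.21,91.4,0,2),(*b,.21,93.7,0,7),(*b,.093,93.7,0,7),(*b,.093,93.7,45,4),(*b,.22,93.7,45,4)])
E
```

```text
{"dr":[[0,0,-0.03],[0,0,-0.05],[0,0,-0.11],[0,0,-0.16],[0,0,-0.22],[0,0,-0.27],[0,0,-0.33],[0,0,-0.38]],"xyz":[[0.0,0.0,-4.43],[0.0,0.0,-8.86],[2.72,-2.85,-8.86],[5.44,-5.69,-8.86],[8.16,-8.54,-8.86],[10.89,-11.39,-8.86],[13.61,-14.24,-8.86],[16.33,-17.08,-8.86]],"jaw":[0,0,0,0,0,0,0,0]}
{"dr":[[0,0,-0.05],[0,0,-0.05],[0,0,-0.05],[0,0,-0.05],[0,0,-0.05],[0,0,-0.05],[0,0,-0.05],[0,0,-0.05]],"xyz":[[2.83,-2.74,-0.0],[2.83,-2.74,1.67],[2.83,-2.74,3.34],[2.83,-2.74,5.01],[2.83,-2.74,6.69],[2.83,-2.74,8.36],[2.83,-2.74,10.03],[2.83,-2.74,11.7]],"jaw":[0,0,0,0,0,0,0,0]}
{"dr":[[0,0,0.0],[0,0,0.0],[0,0,0.0],[0,0,0.0],[0,0,0.0],[0,0,0.0],[0,0,0.0],[0,0,0.0]],"xyz":[[0.0,0.0,-0.0],[0.0,0.0,-0.0],[0.0,0.0,-0.0],[0.0,0.0,-0.0],[0.0,0.0,-3.17],[0.0,0.0,-6.35],[0.0,0.0,-9.53],[0.0,0.0,-12.7]],"jaw":[45,45,45,45,45,45,45,45]}
```

Emit:
send_rows(dr=[[0,0,0],[0,0,0],[0,0,-0.1],[0,0,-0.2],[0,0,-0.2],[0,0,-0.3],[0,0,-0.4],[0,0,-0.4]], xyz=[[0,0,-4.4],[0,0,-8.9],[2.7,-2.9,-8.9],[5.4,-5.7,-8.9],[8.2,-8.5,-8.9],[11.7,-12,-8.9],[15.5,-16,-8.9],[19.1,-19.9,-8.9]], jaw=[0,0,0,0,0,0,0,0])

```text
time_s: 22.5
eef_pos: [0.3847, 0.3482, 0.2104]
eef_rot: [0.0, 0.685, 0.728, 0.0]
wrist_force: [-0.0, 0.7, -1.1]
opening: 0.286
grasp_force: 59.2
```

Emit:
send_rows(dr=[[0,0,0],[0,0,0],[0,0,0],[0,0,0],[0,0,0],[0,0,0],[0,0,0],[0,0,0]], xyz=[[0,0,0],[0,0,2],[0,0,4],[0,0,6],[0,0,8],[0,0,8],[0,0,8],[0,0,8]], jaw=[0,0,0,0,0,0,0,0])

```text
time_s: 23.5
eef_pos: [0.3869, 0.3475, 0.131]
eef_rot: [0.0, 0.685, 0.728, 0.001]
wrist_force: [-0.3, -0.4, -1.1]
opening: 0.285
grasp_force: 59.3
```

```bash
python3 - <<'E'
from h import *
k=(.590,.1125)
plan([(.387,.3475,.21,93.5,45,2),(*k,.21,91.65,55,6),(*k,.21,91.65,55,1),(*k,.091,91.65,55,6),(*k,.091,91.65,55,1)],(.387,.3475,.0925,93.5))
E
```

```text
{"dr":[[0,0,0.0],[0,0,0.0],[0,0,0.05],[0,0,0.1],[0,0,0.15],[0,0,0.21],[0,0,0.26],[0,0,0.31]],"xyz":[[0.0,0.0,-5.88],[0.0,0.0,-11.75],[-4.12,3.14,-11.75],[-8.23,6.28,-11.75],[-12.35,9.41,-11.75],[-16.46,12.55,-11.75],[-20.58,15.69,-11.75],[-24.7,18.83,-11.75]],"jaw":[45,45,55,55,55,55,55,55]}
{"dr":[[0,0,0.0],[0,0,0.0],[0,0,0.0],[0,0,0.0],[0,0,0.0],[0,0,0.0],[0,0,0.0],[0,0,0.0]],"xyz":[[0.0,0.0,-0.0],[0.0,0.0,1.98],[0.0,0.0,3.97],[0.0,0.0,5.95],[0.0,0.0,7.93],[0.0,0.0,9.92],[0.0,0.0,11.9],[0.0,0.0,11.9]],"jaw":[55,55,55,55,55,55,55,55]}
```

Emit:
send_rows(dr=[[0,0,0],[0,0,0],[0,0,0],[0,0,0],[0,0,0],[0,0,0],[0,0,0],[0,0,0]], xyz=[[0,0,1.5],[0,0,3],[0,0,3.8],[0,0,3.8],[0,0,3.8],[0,0,3.8],[0,0,3.8],[0,0,3.8]], jaw=[0,0,0,0,45,45,45,45])

```text
time_s: 24.5
eef_pos: [0.386, 0.3473, 0.0918]
eef_rot: [0.0, 0.685, 0.728, 0.0]
wrist_force: [-0.4, 0.4, -0.8]
opening: 0.449
grasp_force: 0.0
```

Emit:
send_rows(dr=[[0,0,0],[0,0,0],[0,0,0],[0,0,0.1],[0,0,0.2],[0,0,0.2],[0,0,0.3],[0,0,0.3]], xyz=[[0,0,-4],[0,0,-9],[-4.1,3.1,-11.8],[-8.2,6.3,-11.8],[-12.4,9.4,-11.8],[-16.5,12.6,-11.8],[-20.6,15.7,-11.8],[-24.7,18.8,-11.8]], jaw=[45,45,55,55,55,55,55,55])

```text
time_s: 25.5
eef_pos: [0.5896, 0.1107, 0.2099]
eef_rot: [0.0, 0.697, 0.717, 0.0]
wrist_force: [0.3, 0.5, 1.3]
opening: 0.553
grasp_force: 0.0
```

```bash
python3 - <<'E'
from h import *
import pickle
p,r,o=pose();m=r.as_matrix();print(p,np.degrees(np.arctan2(m[1,0],m[0,0])),o['dq'])
c=ctrl.calibration('wrist');pickle.dump(c,open('c7.pkl','wb'));snap('wrist','w7.png')
print([proj('wrist',(*k,.102),c).round(1) for k in((.590,.1125),(.5926,.0607))])
im=cv2.cvtColor(cv2.imread('pics/raw_w7.png'),cv2.COLOR_BGR2GRAY)
h=cv2.HoughCircles(cv2.medianBlur(im,5),cv2.HOUGH_GRADIENT,1,30,param1=80,param2=22,minRadius=12,maxRadius=45)
for x in h[0]: print(x.round(1), ray('wrist',x[:2],.102,c)[:2].round(4), (x[2]/411.9*(c['world_from_camera'][2][3]-.102)).round(4))
E
```

```text
[0.58959677 0.11069698 0.20987932] 91.65795991138567 [-0.54934694  0.41196152 -0.50736456  0.00181758  0.09246187 -0.55181114]
[array([328.2, 239.7]), array([330. , 320.6])]
[330.5 228.5  36.6] [0.5911 0.1193] 0.0205
[332.5 300.5  38.8] [0.5937 0.0742] 0.0218
[326.5 332.5  28.9] [0.5906 0.0525] 0.0162
```

Emit:
send_rows(dr=[[0,0,0],[0,0,0],[0,0,0],[0,0,0],[0,0,0],[0,0,0],[0,0,0],[0,0,0]], xyz=[[0,0,1],[0,0.1,3],[0,0.1,5],[0,0.1,7],[0,0.1,9],[0,0.1,11],[0,0.1,11.9],[0,0.1,11.9]], jaw=[55,55,55,55,55,55,55,55])

```text
time_s: 26.55
eef_pos: [0.5892, 0.1121, 0.0899]
eef_rot: [-0.001, 0.697, 0.717, -0.0]
wrist_force: [0.3, -0.6, 0.0]
opening: 0.549
grasp_force: 0.0
```

Emit:
send_rows(dr=[[0,0,0],[0,0,0],[0,0,0],[0,0,0],[0,0,0],[0,0,0],[0,0,0],[0,0,0]], xyz=[[0,0,0],[0,0,0],[0,0,0],[0,0,0],[0,0,0],[0,0,-1.5],[0,0,-3],[0,0,-5]], jaw=[0,0,0,0,0,0,0,0])

```text
time_s: 27.55
eef_pos: [0.5891, 0.1122, 0.1417]
eef_rot: [-0.0, 0.697, 0.717, -0.0]
wrist_force: [0.1, 0.4, -1.3]
opening: 0.285
grasp_force: 59.4
```

```bash
python3 - <<'E'
from h import *
p,r,o=pose();b=spot(.036,-.035);print(b)
plan([(p[0],p[1],.215,91.65,0,1),(*b,.215,93.7,0,7),(*b,.092,93.7,0,6),(*b,.092,93.7,0,2)])
k=(.592,.0605)
plan([(*b,.21,93.7,45,2),(*k,.21,91.65,55,6),(*k,.21,91.65,55,1),(*k,.0905,91.65,55,6),(*k,.0905,91.65,55,1)],(*b,.092,93.7))
E
```

```text
(np.float64(0.45718359304665196), np.float64(0.35639611645758024))
{"dr":[[0,0,0.0],[0,0,-0.04],[0,0,-0.09],[0,0,-0.14],[0,0,-0.19],[0,0,-0.24],[0,0,-0.29],[0,0,-0.34]],"xyz":[[0.0,0.0,-7.33],[3.54,-1.78,-7.33],[7.08,-3.56,-7.33],[10.63,-5.34,-7.33],[14.17,-7.12,-7.33],[17.71,-8.91,-7.33],[21.25,-10.69,-7.33],[24.8,-12.47,-7.33]],"jaw":[0,0,0,0,0,0,0,0]}
{"dr":[[0,0,0.0],[0,0,0.0],[0,0,0.0],[0,0,0.0],[0,0,0.0],[0,0,0.0],[0,0,0.0],[0,0,0.0]],"xyz":[[0.0,0.0,2.05],[0.0,0.0,4.1],[0.0,0.0,6.15],[0.0,0.0,8.2],[0.0,0.0,10.25],[0.0,0.0,12.3],[0.0,0.0,12.3],[0.0,0.0,12.3]],"jaw":[0,0,0,0,0,0,0,0]}
{"dr":[[0,0,0.0],[0,0,0.0],[0,0,0.06],[0,0,0.11],[0,0,0.17],[0,0,0.23],[0,0,0.28],[0,0,0.34]],"xyz":[[0.0,0.0,-5.9],[0.0,0.0,-11.8],[-5.07,1.92,-11.8],[-10.13,3.85,-11.8],[-15.2,5.77,-11.8],[-20.27,7.7,-11.8],[-25.33,9.62,-11.8],[-30.4,11.54,-11.8]],"jaw":[45,45,55,55,55,55,55,55]}
{"dr":[[0,0,0.0],[0,0,0.0],[0,0,0.0],[0,0,0.0],[0,0,0.0],[0,0,0.0],[0,0,0.0],[0,0,0.0]],"xyz":[[0.0,0.0,-0.0],[0.0,0.0,1.99],[0.0,0.0,3.98],[0.0,0.0,5.97],[0.0,0.0,7.97],[0.0,0.0,9.96],[0.0,0.0,11.95],[0.0,0.0,11.95]],"jaw":[55,55,55,55,55,55,55,55]}
```

Emit:
send_rows(dr=[[0,0,0],[0,0,0],[0,0,-0.1],[0,0,-0.1],[0,0,-0.2],[0,0,-0.2],[0,0,-0.3],[0,0,-0.3]], xyz=[[0,0,-5.5],[2,-1,-7.3],[6,-3,-7.3],[10,-5,-7.3],[14,-7,-7.3],[18,-9,-7.3],[22,-11,-7.3],[24.8,-12.5,-7.3]], jaw=[0,0,0,0,0,0,0,0])

```text
time_s: 28.55
eef_pos: [0.455, 0.3584, 0.2137]
eef_rot: [-0.0, 0.685, 0.729, -0.0]
wrist_force: [0.0, -0.4, -1.7]
opening: 0.282
grasp_force: 59.5
```

Emit:
send_rows(dr=[[0,0,0],[0,0,0],[0,0,0],[0,0,0],[0,0,0],[0,0,0],[0,0,0],[0,0,0]], xyz=[[0,0,0],[0,0,0],[0,0,2],[0,0,4],[0,0,6],[0,0,8],[0,0,8.5],[0,0,8.5]], jaw=[0,0,0,0,0,0,0,0])

```text
time_s: 29.55
eef_pos: [0.4578, 0.3559, 0.1289]
eef_rot: [-0.0, 0.686, 0.728, -0.0]
wrist_force: [-0.4, 0.4, -1.3]
opening: 0.287
grasp_force: 59.5
```

Held; lower 37 mm, release, go on to cart 3.

Emit:
send_rows(dr=[[0,0,0],[0,0,0],[0,0,0],[0,0,0],[0,0,0],[0,0,0],[0,0,0],[0,0,0]], xyz=[[0,0,1.5],[0,0,3],[0,0,3.7],[0,0,3.7],[0,0,3.7],[0,0,3.7],[0,0,3.7],[0,0,3.7]], jaw=[0,0,0,0,45,45,45,45])

```text
time_s: 30.55
eef_pos: [0.4575, 0.3564, 0.0919]
eef_rot: [0.0, 0.685, 0.728, 0.0]
wrist_force: [0.2, -0.8, -0.3]
opening: 0.45
grasp_force: 0.0
```

Emit:
send_rows(dr=[[0,0,0],[0,0,0],[0,0,0],[0,0,0.1],[0,0,0.2],[0,0,0.2],[0,0,0.3],[0,0,0.3]], xyz=[[0,0,-4],[0,0,-9],[-5,1.9,-11.8],[-10.1,3.8,-11.8],[-15.2,5.8,-11.8],[-20.3,7.7,-11.8],[-25.3,9.6,-11.8],[-30.3,11.5,-11.8]], jaw=[45,45,55,55,55,55,55,55])

```text
time_s: 31.55
eef_pos: [0.5911, 0.0592, 0.21]
eef_rot: [0.0, 0.697, 0.717, 0.0]
wrist_force: [0.8, 0.7, -0.0]
opening: 0.55
grasp_force: 0.0
```

```bash
python3 - <<'E'
from h import *
import pickle
p,r,o=pose();print(p)
c=ctrl.calibration('wrist');pickle.dump(c,open('c8.pkl','wb'));snap('wrist','w8.png')
print(proj('wrist',(.5926,.0607,.102),c))
im=cv2.cvtColor(cv2.imread('pics/raw_w8.png'),cv2.COLOR_BGR2GRAY)
h=cv2.HoughCircles(cv2.medianBlur(im,5),cv2.HOUGH_GRADIENT,1,30,param1=80,param2=18,minRadius=15,maxRadius=32)
for x in (h[0] if h is not None else []): print(x.round(1), ray('wrist',x[:2],.102,c)[:2].round(4))
E
```

```text
[0.59114854 0.05924502 0.20999566]
[329.9710415  240.28000601]
[328.5 242.5  21.3] [0.5918 0.0593]
```

Emit:
send_rows(dr=[[0,0,0],[0,0,0],[0,0,0],[0,0,0],[0,0,0],[0,0,0],[0,0,0],[0,0,0]], xyz=[[0,0,1],[0,0,3],[0,0,5],[0,0,7],[0,0,9],[0,0,11],[0,0,11.9],[0,0,11.9]], jaw=[55,55,55,55,55,55,55,55])

```text
time_s: 32.6
eef_pos: [0.5902, 0.0609, 0.0899]
eef_rot: [-0.001, 0.697, 0.717, -0.0]
wrist_force: [0.3, -0.4, 0.2]
opening: 0.549
grasp_force: 0.0
```

Emit:
send_rows(dr=[[0,0,0],[0,0,0],[0,0,0],[0,0,0],[0,0,0],[0,0,0],[0,0,0],[0,0,0]], xyz=[[0,0,0],[0,0,0],[0,0,0],[0,0,0],[0,0,0],[0,0,-1.5],[0,0,-3],[0,0,-5]], jaw=[0,0,0,0,0,0,0,0])

```text
time_s: 33.6
eef_pos: [0.59, 0.061, 0.1417]
eef_rot: [-0.001, 0.697, 0.717, -0.0]
wrist_force: [0.1, -0.5, -1.7]
opening: 0.286
grasp_force: 59.4
```

```bash
python3 - <<'E'
from h import *
p,r,o=pose();b=spot(0,.03);print(p,o['opening'],b)
plan([(p[0],p[1],.215,91.65,0,1),(*b,.215,93.7,0,7)])
E
```

```text
[0.5900062  0.06102701 0.14165767] 0.28607833032302454 (np.float64(0.4170640307524112), np.float64(0.4189374685481654))
{"dr":[[0,0,0.0],[0,0,-0.04],[0,0,-0.09],[0,0,-0.14],[0,0,-0.19],[0,0,-0.24],[0,0,-0.29],[0,0,-0.34]],"xyz":[[0.0,0.0,-7.33],[5.18,-2.32,-7.33],[10.37,-4.64,-7.33],[15.55,-6.96,-7.33],[20.73,-9.28,-7.33],[25.92,-11.6,-7.33],[31.1,-13.92,-7.33],[36.28,-16.24,-7.33]],"jaw":[0,0,0,0,0,0,0,0]}
```

Emit:
send_rows(dr=[[0,0,0],[0,0,0],[0,0,-0.1],[0,0,-0.1],[0,0,-0.2],[0,0,-0.2],[0,0,-0.3],[0,0,-0.3]], xyz=[[0,0,-5.5],[4,-2,-7.3],[10,-4.5,-7.3],[15.5,-7,-7.3],[20.7,-9.3,-7.3],[26,-11.6,-7.3],[31.1,-13.9,-7.3],[36.3,-16.2,-7.3]], jaw=[0,0,0,0,0,0,0,0])

```text
time_s: 34.6
eef_pos: [0.4171, 0.4206, 0.2153]
eef_rot: [0.0, 0.685, 0.728, 0.001]
wrist_force: [1.8, 1.0, -1.9]
opening: 0.281
grasp_force: 59.5
```

Emit:
send_rows(dr=[[0,0,0],[0,0,0],[0,0,0],[0,0,0],[0,0,0],[0,0,0],[0,0,0],[0,0,0]], xyz=[[0,0,0],[0,0,0],[0,0,2],[0,0,4],[0,0,6],[0,0,8],[0,0,8.5],[0,0,8.5]], jaw=[0,0,0,0,0,0,0,0])

```text
time_s: 35.6
eef_pos: [0.4183, 0.4187, 0.1288]
eef_rot: [-0.0, 0.686, 0.728, -0.0]
wrist_force: [-0.8, -0.5, -1.4]
opening: 0.29
grasp_force: 59.5
```

Emit:
send_rows(dr=[[0,0,0],[0,0,0],[0,0,0],[0,0,0],[0,0,0],[0,0,0],[0,0,0],[0,0,0]], xyz=[[0,0,1.5],[0,0,3],[0,0,3.7],[0,0,3.7],[0,0,3.7],[0,0,3.7],[0,0,3.7],[0,0,3.7]], jaw=[0,0,0,0,45,45,45,45])

```text
time_s: 36.6
eef_pos: [0.4181, 0.4191, 0.0919]
eef_rot: [0.0, 0.685, 0.728, 0.0]
wrist_force: [1.4, -0.3, -0.6]
opening: 0.448
grasp_force: 0.0
```

```bash
python3 - <<'E'
from h import *
p,r,o=pose();print(p,o['opening'])
plan([(p[0],p[1],.21,93.7,45,2),(.52,.15,.25,92,55,6),(.585,-.20,.25,91.65,55,7)])
E
```

```text
[0.4181254  0.41906406 0.09188863] 0.4481079400786562
{"dr":[[0,0,-0.02],[0,0,-0.04],[0,0,0.01],[0,0,0.06],[0,0,0.1],[0,0,0.15],[0,0,0.2],[0,0,0.25]],"xyz":[[0.0,0.0,-5.91],[0.0,0.0,-11.81],[-4.58,1.42,-12.48],[-9.16,2.85,-13.14],[-13.74,4.27,-13.81],[-18.32,5.69,-14.48],[-22.9,7.11,-15.14],[-27.47,8.54,-15.81]],"jaw":[45,45,55,55,55,55,55,55]}
{"dr":[[0,0,0.01],[0,0,0.02],[0,0,0.02],[0,0,0.03],[0,0,0.04],[0,0,0.05],[0,0,0.06],[0,0,0.06]],"xyz":[[-5.03,0.75,-0.0],[-10.06,1.51,-0.0],[-15.09,2.26,-0.0],[-20.12,3.01,-0.0],[-25.15,3.77,-0.0],[-30.18,4.52,-0.0],[-35.21,5.27,-0.0],[-35.21,5.27,-0.0]],"jaw":[55,55,55,55,55,55,55,55]}
```

Emit:
send_rows(dr=[[0,0,0],[0,0,0],[0,0,0],[0,0,0],[0,0,0.1],[0,0,0.1],[0,0,0.2],[0,0,0.2]], xyz=[[0,0,-4],[0,0,-9],[-4.6,1.4,-12.5],[-9.2,2.8,-13.1],[-13.7,4.3,-13.8],[-18.3,5.7,-14.5],[-22.9,7.1,-15.1],[-27.5,8.5,-15.8]], jaw=[45,45,55,55,55,55,55,55])

```text
time_s: 37.6
eef_pos: [0.5199, 0.1482, 0.2502]
eef_rot: [0.0, 0.693, 0.721, 0.0]
wrist_force: [1.3, 0.2, -0.8]
opening: 0.551
grasp_force: 0.0
```

Emit:
send_rows(dr=[[0,0,0],[0,0,0],[0,0,0],[0,0,0.1],[0,0,0.1],[0,0,0.1],[0,0,0.1],[0,0,0.1]], xyz=[[-5,0.8,0],[-10,1.5,0],[-15,2.3,0],[-20,3,0],[-25,3.8,0],[-30,4.5,0],[-35.2,5.3,0],[-35.2,5.3,0]], jaw=[55,55,55,55,55,55,55,55])

```text
time_s: 38.6
eef_pos: [0.5865, -0.2037, 0.2495]
eef_rot: [0.0, 0.698, 0.716, -0.0]
wrist_force: [-0.3, 1.1, -0.6]
opening: 0.551
grasp_force: 0.0
```

```bash
python3 - <<'E'
from h import *
import pickle
p,r,o=pose();m=r.as_matrix();print(p,np.degrees(np.arctan2(m[1,0],m[0,0])))
c=ctrl.calibration('wrist');pickle.dump(c,open('c9.pkl','wb'));snap('wrist','w9.png');snap('scene','s9.png')
w=cv2.imread('pics/raw_w9.png');s=cv2.imread('pics/raw_s9.png')
A=cv2.resize(w[0:420,150:500],None,fx=1.4,fy=1.4)[:588];B=cv2.resize(s[255:360,415:535],None,fx=2.4,fy=2.4)
im=np.zeros((588,490+288,3),np.uint8);im[:A.shape[0],:490]=A;im[:B.shape[0],490:490+B.shape[1]]=B
C=cv2.resize(s[200:300,280:400],None,fx=2.4,fy=2.4);im[270:270+C.shape[0],490:490+C.shape[1]]=C
cv2.imwrite('pics/comp9.png',im)
print(proj('wrist',(.587,-.166,.044),c))
E
```

```text
[ 0.58645381 -0.20367539  0.24950243] 91.4132498212467
[328.84592246 161.82671077]
```

View pics/comp9.png

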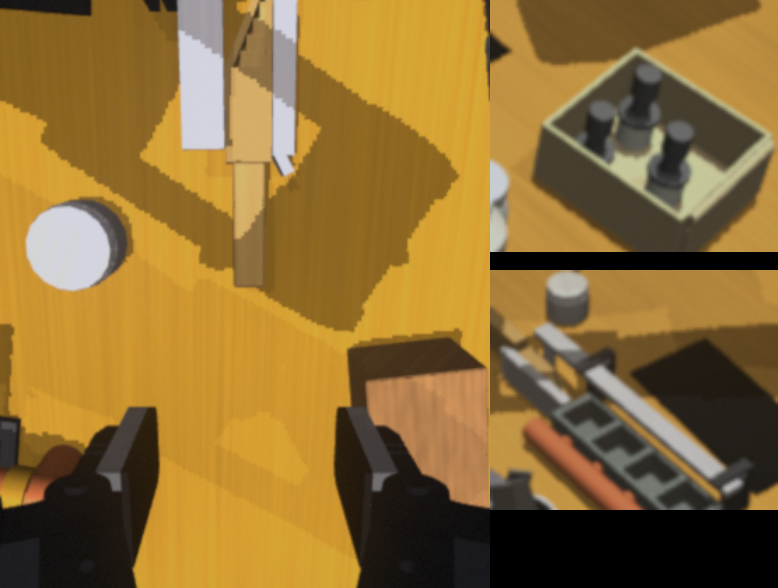

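```bash
python3 - <<'E'
from h import *
plan([(.587,-.167,.14,91.65,55,4),(.587,-.167,.033,91.65,55,4)])
E
```

```text
{"dr":[[0,0,-0.0],[0,0,-0.0],[0,0,-0.01],[0,0,-0.01],[0,0,-0.01],[0,0,-0.01],[0,0,-0.01],[0,0,-0.01]],"xyz":[[0.83,0.04,2.74],[1.65,0.09,5.47],[2.48,0.13,8.21],[3.3,0.17,10.94],[3.3,0.17,13.62],[3.3,0.17,16.29],[3.3,0.17,18.97],[3.3,0.17,21.64]],"jaw":[55,55,55,55,55,55,55,55]}
```

Emit:
send_rows(dr=[[0,0,0],[0,0,0],[0,0,0],[0,0,0],[0,0,0],[0,0,0],[0,0,0],[0,0,0]], xyz=[[0.9,0.1,2.7],[1.7,0.1,5.5],[2.7,0.1,8.2],[3.6,0.1,10.9],[3.6,0.1,13.6],[3.6,0.1,16.3],[3.6,0.1,19],[3.6,0.1,21.5]], jaw=[55,55,55,55,55,55,55,55])

```text
time_s: 39.7
eef_pos: [0.5863, -0.1619, 0.0342]
eef_rot: [-0.0, 0.696, 0.718, 0.0]
wrist_force: [0.1, 0.9, 0.2]
opening: 0.554
grasp_force: 0.0
```

Emit:
send_rows(dr=[[0,0,0],[0,0,0],[0,0,0],[0,0,0],[0,0,0],[0,0,0],[0,0,0],[0,0,0]], xyz=[[0,0,0],[0,0,0],[0,0,0],[0,0,0],[0,0,0],[0,0,0],[0,0,0],[0,0,0]], jaw=[55,0,0,0,0,0,0,0])

```text
time_s: 40.7
eef_pos: [0.587, -0.164, 0.0361]
eef_rot: [0.001, 0.697, 0.717, 0.0]
wrist_force: [-2.9, 0.4, 6.1]
opening: 0.198
grasp_force: 61.3
```

Emit:
send_rows(dr=[[0,0,0],[0,0,0],[0,0,0],[0,0,0],[0,0,0],[0,0,0],[0,0,0],[0,0,0]], xyz=[[-1,0,-0.05],[-2,0,-0.1],[-3.5,0,-0.1],[-5,0,-0.1],[-7,0,-0.1],[-9,0,-0.1],[-11,0,-0.1],[-12.5,0,-0.1]], jaw=[0,0,0,0,0,0,0,0])

```text
time_s: 41.7
eef_pos: [0.5899, -0.2907, 0.0358]
eef_rot: [0.0, 0.697, 0.717, -0.0]
wrist_force: [-0.4, 0.3, -1.3]
opening: 0.201
grasp_force: 60.2
```

```bash
python3 - <<'E'
from h import *
p,r,o=pose();m=r.as_matrix();y=np.degrees(np.arctan2(m[1,0],m[0,0]));print(p,y,o['opening'],o['grasp_force'],o['wrist_force'])
t=np.radians(2.9)
# place near old spot
plan([(p[0],p[1],.17,y,0,3),(.53,-.05,.17,89,0,6),(.4545,.058,.17,86.4,0,5),(.4545,.058,.17,86.4,0,2),(.4545,.058,.045,86.4,0,6),(.4545,.058,.045,86.4,0,2)])
E
```

```text
[ 0.58992814 -0.29073897  0.0357633 ] 91.61754049729144 0.20136031756093348 60.242507457733154 [-0.44773422  0.2583625  -1.30856035]
{"dr":[[0,0,0.0],[0,0,0.0],[0,0,0.0],[0,0,0.07],[0,0,0.15],[0,0,0.22],[0,0,0.29],[0,0,0.36]],"xyz":[[0.0,0.0,-4.47],[0.0,0.0,-8.95],[0.0,0.0,-13.42],[4.04,-0.89,-13.42],[8.08,-1.77,-13.42],[12.12,-2.66,-13.42],[16.16,-3.54,-13.42],[20.19,-4.43,-13.42]],"jaw":[0,0,0,0,0,0,0,0]}
{"dr":[[0,0,0.07],[0,0,0.16],[0,0,0.25],[0,0,0.33],[0,0,0.42],[0,0,0.51],[0,0,0.51],[0,0,0.51]],"xyz":[[4.0,-1.04,-0.0],[6.15,-2.57,-0.0],[8.29,-4.1,-0.0],[10.44,-5.63,-0.0],[12.58,-7.16,-0.0],[14.73,-8.69,-0.0],[14.73,-8.69,-0.0],[14.73,-8.69,-0.0]],"jaw":[0,0,0,0,0,0,0,0]}
{"dr":[[0,0,0.0],[0,0,0.0],[0,0,0.0],[0,0,0.0],[0,0,0.0],[0,0,0.0],[0,0,0.0],[0,0,0.0]],"xyz":[[0.0,0.0,2.08],[0.0,0.0,4.17],[0.0,0.0,6.25],[0.0,0.0,8.33],[0.0,0.0,10.42],[0.0,0.0,12.5],[0.0,0.0,12.5],[0.0,0.0,12.5]],"jaw":[0,0,0,0,0,0,0,0]}
```

```bash
python3 - <<'E'
from h import *
p,r,o=pose();y=91.62
plan([(p[0],p[1],.17,y,0,3),(.53,-.06,.17,89,0,6),(.441,.017,.17,87.1,0,5),(.441,.017,.17,87.1,0,2),(.441,.017,.046,87.1,0,6),(.441,.017,.046,87.1,0,2)])
E
```

```text
{"dr":[[0,0,-0.0],[0,0,-0.0],[0,0,-0.0],[0,0,0.07],[0,0,0.15],[0,0,0.22],[0,0,0.29],[0,0,0.36]],"xyz":[[0.0,0.0,-4.47],[0.0,0.0,-8.95],[0.0,0.0,-13.42],[3.87,-0.89,-13.42],[7.74,-1.78,-13.42],[11.62,-2.67,-13.42],[15.49,-3.56,-13.42],[19.36,-4.45,-13.42]],"jaw":[0,0,0,0,0,0,0,0]}
{"dr":[[0,0,0.07],[0,0,0.14],[0,0,0.2],[0,0,0.26],[0,0,0.33],[0,0,0.39],[0,0,0.39],[0,0,0.39]],"xyz":[[3.84,-1.04,-0.0],[5.36,-2.83,-0.0],[6.88,-4.63,-0.0],[8.4,-6.42,-0.0],[9.93,-8.22,-0.0],[11.45,-10.01,-0.0],[11.45,-10.01,-0.0],[11.45,-10.01,-0.0]],"jaw":[0,0,0,0,0,0,0,0]}
{"dr":[[0,0,0.0],[0,0,0.0],[0,0,0.0],[0,0,0.0],[0,0,0.0],[0,0,0.0],[0,0,0.0],[0,0,0.0]],"xyz":[[0.0,0.0,2.07],[0.0,0.0,4.13],[0.0,0.0,6.2],[0.0,0.0,8.27],[0.0,0.0,10.33],[0.0,0.0,12.4],[0.0,0.0,12.4],[0.0,0.0,12.4]],"jaw":[0,0,0,0,0,0,0,0]}
```

Emit:
send_rows(dr=[[0,0,0],[0,0,0],[0,0,0],[0,0,0.1],[0,0,0.1],[0,0,0.2],[0,0,0.3],[0,0,0.4]], xyz=[[0,0,-4.5],[0,0,-9],[0,0,-13.4],[3.9,-0.9,-13.4],[7.7,-1.8,-13.4],[11.6,-2.7,-13.4],[15.5,-3.6,-13.4],[19.4,-4.5,-13.4]], jaw=[0,0,0,0,0,0,0,0])

```text
time_s: 42.7
eef_pos: [0.5391, -0.0955, 0.1699]
eef_rot: [0.0, 0.712, 0.702, 0.0]
wrist_force: [-0.2, -0.4, -0.6]
opening: 0.202
grasp_force: 60.3
```

Emit:
send_rows(dr=[[0,0,0.1],[0,0,0.1],[0,0,0.2],[0,0,0.3],[0,0,0.3],[0,0,0.35],[0,0,0.35],[0,0,0.35]], xyz=[[3.8,-1,0],[5.4,-2.8,0],[6.9,-4.6,0],[8.4,-6.4,0],[9.9,-8.2,0],[11.5,-10,0],[11.5,-10,0],[11.5,-10,0]], jaw=[0,0,0,0,0,0,0,0])

```text
time_s: 43.7
eef_pos: [0.4418, 0.0195, 0.1702]
eef_rot: [0.001, 0.724, 0.689, 0.0]
wrist_force: [-0.0, 0.1, -0.9]
opening: 0.201
grasp_force: 60.3
```

Emit:
send_rows(dr=[[0,0,0],[0,0,0],[0,0,0],[0,0,0],[0,0,0],[0,0,0],[0,0,0],[0,0,0]], xyz=[[0,0,2],[0,0,4],[0,0,6],[0,0,8],[0,0,10],[0,0,12],[0,0,12.3],[0,0,12.3]], jaw=[0,0,0,0,0,0,0,0])

```text
time_s: 44.7
eef_pos: [0.4415, 0.0195, 0.047]
eef_rot: [0.0, 0.724, 0.689, 0.0]
wrist_force: [0.9, -1.1, -1.2]
opening: 0.2
grasp_force: 60.2
```

```bash
python3 - <<'E'
from h import *
import pickle
p,r,o=pose();m=r.as_matrix();print(p,np.degrees(np.arctan2(m[1,0],m[0,0])))
c=ctrl.calibration('wrist');snap('wrist','w10.png');snap('scene','s10.png')
E
```

```text
[0.44152933 0.01954655 0.04704695] 87.14593321558
```

Emit:
send_rows(dr=[[0,0,0],[0,0,0],[0,0,0],[0,0,0],[0,0,0],[0,0,0],[0,0,0],[0,0,0]], xyz=[[0,0,0.2],[0,0,0.4],[0,0,0.6],[0,0,0.7],[0,0,0.75],[0,0,0.75],[0,0,0.75],[0,0,0.75]], jaw=[0,0,0,0,0,0,0,0])

```text
time_s: 45.8
eef_pos: [0.441, 0.02, 0.0393]
eef_rot: [0.0, 0.724, 0.689, 0.0]
wrist_force: [-0.4, -0.1, -1.0]
opening: 0.202
grasp_force: 60.2
```

Emit:
send_rows(dr=[[0,0,0],[0,0,0],[0,0,0],[0,0,0],[0,0,0],[0,0,0],[0,0,0],[0,0,0]], xyz=[[0,0,0.1],[0,0,0.1],[0,0,0.1],[0,0,0.1],[0,0,0.1],[0,0,-2],[0,0,-6],[0,0,-11]], jaw=[0,0,50,50,50,50,50,50])

```text
time_s: 46.8
eef_pos: [0.4399, 0.0202, 0.1497]
eef_rot: [-0.001, 0.724, 0.689, -0.001]
wrist_force: [1.0, -0.4, -0.6]
opening: 0.495
grasp_force: 0.0
```

```bash
python3 - <<'E'
from h import *
p,r,o=pose();print(p)
A=np.array([.402,-.3325]);g=lambda t,r=.065:(A[0]+r*np.cos(np.radians(t)),A[1]+r*np.sin(np.radians(t)))
plan([(.47,0,.28,88,50,4),(.47,0,.28,88,50,4)])
E
```

```text
[0.43993437 0.02019394 0.14967526]
{"dr":[[0,0,-0.03],[0,0,-0.07],[0,0,-0.1],[0,0,-0.14],[0,0,-0.14],[0,0,-0.14],[0,0,-0.14],[0,0,-0.14]],"xyz":[[-0.47,0.78,-3.26],[-0.93,1.55,-6.52],[-1.4,2.33,-9.77],[-1.87,3.1,-13.03],[-1.87,3.1,-13.03],[-1.87,3.1,-13.03],[-1.87,3.1,-13.03],[-1.87,3.1,-13.03]],"jaw":[50,50,50,50,50,50,50,50]}
```

Emit:
send_rows(dr=[[0,0,-0.1],[0,0,-0.2],[0,0,-0.3],[0,0,-0.4],[0,0,-0.48],[0,0,-0.48],[0,0,-0.48],[0,0,-0.48]], xyz=[[0,1,-4],[-0.5,3,-8],[-1,5,-12],[-1.4,7,-16],[-1.6,8.1,-17],[-1.6,8.1,-17],[-1.6,8.1,-17],[-1.6,8.1,-17]], jaw=[50,50,50,50,50,50,50,50])

```text
time_s: 47.8
eef_pos: [0.5201, 0.0003, 0.3182]
eef_rot: [-0.001, 0.707, 0.707, -0.001]
wrist_force: [-0.5, -0.0, 0.3]
opening: 0.496
grasp_force: 0.0
```

```bash
python3 - <<'E'
from h import *
import pickle
c=ctrl.calibration('wrist');pickle.dump(c,open('c11.pkl','wb'));snap('wrist','w11.png')
im=cv2.imread('pics/raw_w11.png').astype(int);print(pose()[0])
O=np.array([.592,.087]);s=np.radians(1.65);X=np.array([np.cos(s),np.sin(s)]);Y=np.array([-np.sin(s),np.cos(s)])
for y in (-.17,-.18,.03):   # profile along rack x at bar-top height: grey (bar) vs yellow
    row=[]
    for x in np.arange(-.06,.001,.002):
        u,v=proj('wrist',[*(O+x*X+y*Y),.057],c); b,g,rr=im[int(round(v)),int(round(u))]; row.append((round(x*1000),int(rr-b)))
    print(y,row)
# wedge mask on the mat: wood pixels within mat
hsv=cv2.cvtColor(im.astype(np.uint8),cv2.COLOR_BGR2HSV)
cen=np.array([.4434,.0672]);a=np.radians(-2.9);mx=np.array([np.cos(a),np.sin(a)]);my=np.array([-np.sin(a),np.cos(a)])
poly=np.array([proj('wrist',[*(cen+dx*mx+dy*my),.003],c) for dx,dy in((-.05,-.11),(.05,-.11),(.05,.11),(-.05,.11))]).astype(np.int32)
print(poly.tolist())
m=np.zeros((480,640),np.uint8);cv2.fillPoly(m,[poly],255)
wood=((hsv[:,:,2]>75)&(m>0)).astype(np.uint8)
n,l,st,ce=cv2.connectedComponentsWithStats(wood);k=1+np.argmax(st[1:,4]);print(st[k],ce[k])
x0,y0,w,h=st[k][:4]
for v in range(y0,y0+h,15):
    xs=np.nonzero(l[v]==k)[0];print(v,xs.min(),xs.max(),ray('wrist',((xs.min()+xs.max())/2,v),.035,c)[:2].round(4))
E
```

```text
[5.20317637e-01 2.50989427e-04 3.18413056e-01]
-0.17 [(-60, 168), (-58, 168), (-56, 171), (-54, 171), (-52, 171), (-50, 165), (-48, 170), (-46, 168), (-44, 167), (-42, 164), (-40, 167), (-38, 172), (-36, 163), (-34, 7), (-32, 2), (-30, 2), (-28, 3), (-26, 3), (-24, 2), (-22, 2), (-20, 1), (-18, 2), (-16, 3), (-14, 1), (-12, 85), (-10, 108), (-8, 12), (-6, 8), (-4, 6), (-2, 4), (0, 2)]
-0.18 [(-60, 170), (-58, 170), (-56, 168), (-54, 167), (-52, 168), (-50, 168), (-48, 169), (-46, 167), (-44, 169), (-42, 165), (-40, 167), (-38, 168), (-36, 164), (-34, 6), (-32, 2), (-30, 2), (-28, 1), (-26, 2), (-24, 2), (-22, 2), (-20, 3), (-18, 9), (-16, 11), (-14, 10), (-12, 75), (-10, 61), (-8, 11), (-6, 11), (-4, 8), (-2, 4), (0, 3)]
0.03 [(-60, 145), (-58, 146), (-56, 145), (-54, 165), (-52, 167), (-50, 169), (-48, 167), (-46, 168), (-44, 169), (-42, 170), (-40, 171), (-38, 167), (-36, 163), (-34, -3), (-32, -9), (-30, -9), (-28, -10), (-26, -9), (-24, -9), (-22, -10), (-20, -9), (-18, -10), (-16, -10), (-14, -11), (-12, -6), (-10, -4), (-8, -4), (-6, -5), (-4, -3), (-2, -5), (0, -4)]
[[206, 225], [297, 229], [305, 6], [200, 1]]
[ 233   25   29  189 4093] [247.15440997 121.53945761]
25 256 260 [0.458  0.1522]
40 250 261 [0.4552 0.14  ]
55 244 261 [0.4519 0.1274]
70 238 261 [0.4485 0.1147]
85 233 261 [0.4455 0.1017]
100 233 261 [0.4448 0.0885]
115 233 261 [0.4441 0.075 ]
130 233 261 [0.4434 0.0613]
145 235 254 [0.4403 0.0473]
160 235 254 [0.4395 0.033 ]
175 235 253 [0.4382 0.0185]
190 234 254 [0.4374 0.0037]
205 235 254 [ 0.4371 -0.0114]
```

```bash
python3 - <<'E'
from h import *
A=np.array([.402,-.3325]);g=lambda t,r=.065:(A[0]+r*np.cos(np.radians(t)),A[1]+r*np.sin(np.radians(t)))
q=g(82.2)
w=[(*q,.22,82.2,60,8),(*q,.22,82.2,60,1),(*q,.097,82.2,60,6),(*q,.097,82.2,60,1),(*q,.097,82.2,0,8)]
for t in np.linspace(82.2,37.6,8)[1:]: w.append((*g(t),.097,t,0,1))
plan(w)
E
```

```text
{"dr":[[0,0,0.16],[0,0,0.33],[0,0,0.49],[0,0,0.65],[0,0,0.82],[0,0,0.98],[0,0,1.15],[0,0,1.31]],"xyz":[[-3.35,-1.37,1.23],[-6.71,-2.74,2.46],[-10.06,-4.12,3.69],[-13.41,-5.49,4.92],[-16.77,-6.86,6.15],[-20.12,-8.23,7.38],[-23.47,-9.6,8.61],[-26.82,-10.98,9.84]],"jaw":[60,60,60,60,60,60,60,60]}
{"dr":[[0,0,0.0],[0,0,0.0],[0,0,0.0],[0,0,0.0],[0,0,0.0],[0,0,0.0],[0,0,0.0],[0,0,0.0]],"xyz":[[0.0,0.0,-0.0],[0.0,0.0,2.05],[0.0,0.0,4.1],[0.0,0.0,6.15],[0.0,0.0,8.2],[0.0,0.0,10.25],[0.0,0.0,12.3],[0.0,0.0,12.3]],"jaw":[60,60,60,60,60,60,60,60]}
{"dr":[[0,0,0.0],[0,0,0.0],[0,0,0.0],[0,0,0.0],[0,0,0.0],[0,0,0.0],[0,0,0.0],[0,0,0.0]],"xyz":[[0.0,0.0,-0.0],[0.0,0.0,-0.0],[0.0,0.0,-0.0],[0.0,0.0,-0.0],[0.0,0.0,-0.0],[0.0,0.0,-0.0],[0.0,0.0,-0.0],[0.0,0.0,-0.0]],"jaw":[0,0,0,0,0,0,0,0]}
{"dr":[[0,0,1.06],[0,0,2.12],[0,0,3.19],[0,0,4.25],[0,0,5.31],[0,0,6.37],[0,0,7.43],[0,0,7.43]],"xyz":[[-0.04,0.72,-0.0],[-0.16,1.43,-0.0],[-0.36,2.13,-0.0],[-0.63,2.8,-0.0],[-0.98,3.43,-0.0],[-1.39,4.02,-0.0],[-1.87,4.56,-0.0],[-1.87,4.56,-0.0]],"jaw":[0,0,0,0,0,0,0,0]}
```

Emit:
send_rows(dr=[[0,0,0.2],[0,0,0.3],[0,0,0.5],[0,0,0.7],[0,0,0.8],[0,0,1],[0,0,1.2],[0,0,1.3]], xyz=[[-3.4,-1.4,1.2],[-6.7,-2.7,2.5],[-10,-4.1,3.7],[-13.4,-5.5,4.9],[-16.8,-6.9,6.2],[-20.1,-8.2,7.4],[-23.5,-9.6,8.6],[-26.8,-11,9.8]], jaw=[60,60,60,60,60,60,60,60])

```text
time_s: 48.85
eef_pos: [0.4104, -0.2688, 0.2206]
eef_rot: [-0.0, 0.753, 0.658, 0.0]
wrist_force: [0.9, 0.7, 0.4]
opening: 0.599
grasp_force: 0.0
```

Emit:
send_rows(dr=[[0,0,0],[0,0,0],[0,0,0],[0,0,0],[0,0,0],[0,0,0],[0,0,0],[0,0,0]], xyz=[[0,0,0],[0,0,0],[0,0,3],[0,0,6],[0,0,9],[0,0,11],[0,0,12.3],[0,0,12.3]], jaw=[60,60,60,60,60,60,60,60])

```text
time_s: 49.85
eef_pos: [0.4113, -0.2672, 0.0979]
eef_rot: [-0.001, 0.753, 0.658, 0.0]
wrist_force: [-0.2, 0.8, -0.4]
opening: 0.599
grasp_force: 0.0
```

Emit:
send_rows(dr=[[0,0,0],[0,0,0],[0,0,0],[0,0,0],[0,0,0],[0,0,0],[0,0,0],[0,0,0]], xyz=[[0,0,0],[0,0,0],[0,0,0],[0,0,0],[0,0,0],[0,0,0],[0,0,0],[0,0,0]], jaw=[0,0,0,0,0,0,0,0])

```text
time_s: 50.85
eef_pos: [0.4114, -0.2684, 0.0994]
eef_rot: [0.0, 0.754, 0.657, -0.0]
wrist_force: [-2.6, 2.0, 4.6]
opening: 0.129
grasp_force: 58.5
```

```bash
python3 - <<'E'
from h import *
p,r,o=pose();m=r.as_matrix();print(p,np.degrees(np.arctan2(m[1,0],m[0,0])),o['wrist_force'],o['opening'])
E
```

```text
[ 0.41141093 -0.26842663  0.09936647] 82.20278891583928 [-2.58249994  2.03800926  4.56985688] 0.12925984286503397
```

Emit:
send_rows(dr=[[0,0,1.06],[0,0,2.12],[0,0,3.19],[0,0,4.25],[0,0,5.31],[0,0,6.37],[0,0,7.43],[0,0,7.43]], xyz=[[-0.04,0.72,0],[-0.16,1.43,0],[-0.36,2.13,0],[-0.63,2.8,0],[-0.98,3.43,0],[-1.39,4.02,0],[-1.87,4.56,0],[-1.87,4.56,0]], jaw=[0,0,0,0,0,0,0,0])

```text
time_s: 51.85
eef_pos: [0.4535, -0.2935, 0.0993]
eef_rot: [0.0, 0.947, 0.322, -0.001]
wrist_force: [-5.4, 0.3, 6.9]
opening: 0.127
grasp_force: 59.2
```

Emit:
send_rows(dr=[[0,0,0],[0,0,0],[0,0,0],[0,0,0],[0,0,0],[0,0,0],[0,0,0],[0,0,0]], xyz=[[0,0,0],[0,0,0],[0,0,0],[0,0,0],[0,0,0],[0,0,0],[0,0,0],[0,0,0]], jaw=[0,0,0,0,0,0,0,0])

```text
time_s: 52.85
eef_pos: [0.4534, -0.2935, 0.0994]
eef_rot: [0.0, 0.947, 0.322, -0.0]
wrist_force: [-5.4, 0.3, 5.9]
opening: 0.126
grasp_force: 59.0
```

```bash
python3 - <<'E'
from h import *
p,r,o=pose();m=r.as_matrix();print(p,np.degrees(np.arctan2(m[1,0],m[0,0])),o['wrist_force'],o['opening'])
d=p[:2]-[.402,-.3325];print(np.degrees(np.arctan2(d[1],d[0])),np.linalg.norm(d))
E
```

```text
[ 0.45343689 -0.29346241  0.09936246] 37.61691316075604 [-5.43714759  0.26277807  5.89735161] 0.12552307425699877
37.1963688406973 0.06457311281852683
```

Emit:
send_rows(dr=[[0,0,0],[0,0,0],[0,0,0],[0,0,0],[0,0,0],[0,0,0],[0,0,0],[0,0,0]], xyz=[[0,0,0],[0,0,0],[0,0,0],[0,0,0],[0,0,-3],[0,0,-8],[0,0,-13],[0,0,-16]], jaw=[60,60,60,60,60,60,60,60])

```text
time_s: 53.85
eef_pos: [0.4546, -0.2933, 0.2613]
eef_rot: [0.002, 0.946, 0.323, 0.001]
wrist_force: [0.9, -0.9, 0.1]
opening: 0.602
grasp_force: 0.0
```

```bash
python3 - <<'E'
from h import *
c=ctrl.calibration('wrist');snap('wrist','w12.png');snap('scene','s12.png');snap('side','d12.png')
im=cv2.imread('pics/raw_w12.png');S=cv2.cvtColor(im,cv2.COLOR_BGR2HSV)
A=np.array([.402,-.3325]);best=[]
for t in np.arange(20,60,.5):   # greyness along both edge-bounded lines of the lever
    v=[]
    d=np.array([np.cos(np.radians(t)),np.sin(np.radians(t))]);n=np.array([-d[1],d[0]])
    for r in np.arange(.04,.084,.002):
        for w in np.arange(-.005,.0051,.001):
            u=proj('wrist',[*(A+r*d+w*n),.106],c);v.append(S[int(round(u[1])),int(round(u[0])),1]<60)
    best.append((np.mean(v).round(3),t))
print(sorted(best)[-7:])
a=cv2.imread('pics/raw_s6.png').astype(int);b=cv2.imread('pics/raw_s12.png').astype(int);s9=cv2.imread('pics/raw_s9.png').astype(int)
print('bin diff vs s9',np.abs(b-s9)[265:350,430:530].mean(),'mug',np.abs(b-s9)[280:345,270:312].mean(),'tin',np.abs(b-s9)[198:225,300:324].mean())
E
```

```text
[(np.float64(0.872), np.float64(36.0)), (np.float64(0.88), np.float64(39.0)), (np.float64(0.905), np.float64(38.5)), (np.float64(0.93), np.float64(36.5)), (np.float64(0.955), np.float64(38.0)), (np.float64(0.967), np.float64(37.0)), (np.float64(0.967), np.float64(37.5))]
bin diff vs s9 4.327254901960784 mug 1.9442002442002442 tin 23.537037037037038
```

```bash
python3 - <<'E'
import cv2,numpy as np
for a,b,(x0,y0,x1,y1),T in(('raw_scene0.png','raw_s12.png',(285,185,345,240),(301,199,324,224)),('raw_side0.png','raw_d12.png',(355,205,420,260),(373,218,399,246))):
    A=cv2.imread('pics/'+a,0);B=cv2.imread('pics/'+b,0)
    r=cv2.matchTemplate(cv2.Canny(B[y0:y1,x0:x1],50,120),cv2.Canny(A,50,120)[T[1]:T[3],T[0]:T[2]],cv2.TM_CCOEFF_NORMED);_,v,_,l=cv2.minMaxLoc(r);print(v,l[0]+x0-T[0],l[1]+y0-T[1])
    print(A[T[1]:T[3],T[0]:T[2]].mean(),B[T[1]:T[3],T[0]:T[2]].mean())
E
```

```text
0.4336623549461365 0 0
126.20521739130434 105.51826086956521
0.501126766204834 0 0
117.29532967032966 98.66208791208791
```

The tin hasn't moved: its image offset is zero in both cameras, and the difference was only shadow. Handing in.

```bash
python3 -c "
from bench import ctrl
print(ctrl.hand_in())"
```

```text
the job is handed in; nothing more can be done
None
```

The job is done and handed in at about 54 s: the three cartridges present are upright in the bin (which got knocked about 2 cm aside early on, so I re-measured it first), the bar is home, the wedge is flat on its mat, and the valve lever measures about 45° (half open).

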